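# Clear and load the engraver's vacuum bed

## Task

Set up the engraver's vacuum bed for the next run: take the scraper block from its rubber mat, wipe every loose chip off the bed plate into the trough along the plate's front edge (with the scraper, never with the fingers, and without lifting the chips), and stand the scraper back on its mat. Then lay all the white blanks flat on the cleared plate, each with a short edge square up against the back fence, and last of all turn the vacuum knob clockwise to the long mark on its scale. Leave the other things on the bench where they are.

Things in the scene. Friction and masses are not known exactly. Their poses are not given: they have to be found in the camera images.
- bed: Fixed vacuum bed, place and yaw varying. Origin: under its middle at bench level; x from the robot side to the back, y along the bed, z up. Flat black plate at z = 45 mm, from its open front edge at x = -100 mm to the back fence's face at x = 85 mm, between side rails at y = +-140 mm. Fence (18 mm thick) and side rails (12 mm thick) stand 12 mm above the plate; no rail in front.
- fence (a point): Foot of the back fence's face, halfway along it, on the plate (bed frame x = 85, y = 0, z = 45 mm). Axes as the bed's.
- trough (a point): Middle of the floor of the sheet-metal chip trough fixed below the plate's front edge (bed frame x = -136, y = 0, z = 5 mm). Axes as the bed's. Inside it measures 72 mm (x) by 298 mm (y); its walls end at z = 40 mm of the bed, 5 mm lower than the plate.
- scraper: Loose scraper block, 0.25 kg, standing on its mat at the start. Origin: centre of its underside, z up. Foot 36 mm (x) by 80 mm (y) by 18 mm high; the scraping edges are the long sides, so it wipes along its own x, either way. On it a wooden handle 20 mm (x) by 60 mm (y), from z = 18 to 75 mm: grip it from above across x, pads at about z = 50 mm.
- mat: Fixed grey rubber mat, 90 mm (x) by 140 mm (y), 3 mm thick, the scraper's place. Origin: under its centre, at bench level. Mat and control box swap places from start to start.
- chip1: Loose aluminium chip, bar 24 by 12 by 8 mm, 10 g. Origin: centre of its underside. At the start on the bed plate, clear of the fence by 40 mm or more; may be absent (4 to 6 of the six are there).
- chip2: Loose aluminium chip, disc 22 mm across, 8 mm thick, 10 g. Origin: centre of its underside. At the start on the bed plate, clear of the fence by 40 mm or more; may be absent (4 to 6 of the six are there).
- chip3: Loose aluminium chip, square 16 by 16 by 8 mm, 10 g. Origin: centre of its underside. At the start on the bed plate, clear of the fence by 40 mm or more; may be absent (4 to 6 of the six are there).
- chip4: Loose aluminium chip, disc 18 mm across, 8 mm thick, 10 g. Origin: centre of its underside. At the start on the bed plate, clear of the fence by 40 mm or more; may be absent (4 to 6 of the six are there).
- chip5: Loose aluminium chip, bar 20 by 10 by 9 mm, 10 g. Origin: centre of its underside. At the start on the bed plate, clear of the fence by 40 mm or more; may be absent (4 to 6 of the six are there).
- chip6: Loose aluminium chip, piece 18 by 14 by 7 mm, 10 g. Origin: centre of its underside. At the start on the bed plate, clear of the fence by 40 mm or more; may be absent (4 to 6 of the six are there).
- blank1: Loose white acrylic blank, 70 mm (x) by 50 mm (y) by 10 mm thick, 42 g. Origin: centre of its underside; grip it across y (50 mm). Its short edges are the 50 mm ones at x = +-35 mm. At the start flat on the sheet of brown paper to the robot's left; may be absent (2 or 3 are there). Against the fence its origin is at bed x = 50 mm; three fit side by side 85 mm apart.
- blank2: Loose white acrylic blank, 70 mm (x) by 50 mm (y) by 10 mm thick, 42 g. Origin: centre of its underside; grip it across y (50 mm). Its short edges are the 50 mm ones at x = +-35 mm. At the start flat on the sheet of brown paper to the robot's left; may be absent (2 or 3 are there). Against the fence its origin is at bed x = 50 mm; three fit side by side 85 mm apart.
- blank3: Loose white acrylic blank, 70 mm (x) by 50 mm (y) by 10 mm thick, 42 g. Origin: centre of its underside; grip it across y (50 mm). Its short edges are the 50 mm ones at x = +-35 mm. At the start flat on the sheet of brown paper to the robot's left; may be absent (2 or 3 are there). Against the fence its origin is at bed x = 50 mm; three fit side by side 85 mm apart.
- control_box: Fixed grey vacuum control box, 130 mm (x) by 140 mm (y) by 35 mm high, a white scale of 11 ticks on its black top round the upright knob in the middle. Origin: under its centre, at bench level. Tick 0 lies at +135 degrees from the box's +x (anticlockwise from above); ticks run clockwise, 27 degrees apart; tick 6 is the long mark.
- vac_knob_grip (a point): On the knob's vertical axis at the height to grip, 72 mm above the bench. The knob is a bar 42 mm long, 14 mm thick and 32 mm tall (its top 7 mm above this point), with a white pointer line on one half; this frame turns with the knob: the bar lies along its x, the pointer is on its -x side.
- vac_knob (a joint): Angle of the vacuum knob in rad: 0 at tick 0, growing clockwise from above to 4.71 at tick 10; the long mark is at 2.83. It stays where it is left (friction about 0.04 N m). It starts between 0 and 0.5.
- paper: Fixed sheet of brown paper, 220 by 220 by 1 mm, under the blanks at the start. Origin: under its centre.
- tape: Bystander: roll of tape lying flat, 64 mm across, 24 mm high. Origin: centre of its underside.
- glue: Bystander: small upright white bottle, 40 mm across, 110 mm high. Origin: centre of its underside.
- spray: Bystander: upright metal spray can, 60 mm across, 160 mm high. Origin: centre of its underside.
- screwdriver: Bystander: screwdriver 200 mm long lying along its x, 26 mm high. Origin: under its middle.
- driver: Bystander: LED driver brick, 50 (x) by 160 (y) by 34 mm. Origin: centre of its underside.
- arrow: Bystander: white arrow-shaped sign shell lying flat, 145 (x) by 100 (y) by 45 mm. Origin: underside, near its middle.
Not all that is in view belongs to the job. Several things have the shape of the mat; the one meant has the colours described above.

How it is judged:
By the outcome, as a careful person would: the job done as asked, in the order asked, and still so for the second after the job is handed in, with the robot touching nothing.
Of chip1, chip2, chip3, chip4, chip5, chip6 only 4 to 6 are there at a start; the rules pass over those that are not, and their reading is None.
Of blank1, blank2, blank3 only 2 to 3 are there at a start; the rules pass over those that are not, and their reading is None.
At some moment in a run one of blank1, blank2, blank3 may be knocked a few centimetres aside while the robot is not near it.
Once in a run the grip may slacken for a moment while it holds something.
It also fails if it takes over 200 s, if anything falls off the work surface, if the arm or the gripper's body presses on something with over 40 N, if the wrist force passes 120 N, or if a joint passes its speed limit or range.

## Robot

A 7-joint arm with a two-finger parallel gripper is mounted at the origin on the work surface. World frame = base frame: x ahead of the robot, y to its left, z up, the work surface at z = 0. Lengths are in m, angles in rad, forces in N, time in s.
With the tool pointing down it reaches from about 0.4 to 0.85 m from the base axis. Payload 10.4 kg.
Tool frame: the origin (TCP) lies on the centre line of the jaws, within the pads' length; the fingertips stand 8 mm ahead of it and the grasp point (between the pads) lies 11 mm behind it; z points along the fingers, y is the line along which they close (so a half turn about z gives the same grasp; the last joint's range is limited). The gripper opens to 87 mm and grips with 3 to 60 N. Pads are 19 mm wide; open, the fingers measure 117 mm over their backs; the gripper's body (75 mm by 190 mm) begins 51 mm behind the grasp point.
Start: joints at [1.191, 0.332, -0.065, 1.46, 0.022, 1.35, -0.088], TCP at [0.218, -0.586, 0.231] pointing down, gripper open.
Joint ranges: [-2.6, 2.6], [-0.5, 2.12], [-1.47, 1.34], [0.16, 2.42], [-1.27, 4.41], [0.06, 2.06], [-2.6, 2.6]. Speed limits (rad/s): [2.22, 2.22, 2.79, 2.79, 3.14, 3.14, 3.14].

## Interface

Orientations are given as a unit quaternion [w, x, y, z].
In Python, from cell import robot, vision gives the robot as it stands.
- The arm moves only by the tool jog_arm, never from a script. Its argument "plan" is a list of rows, each a list of 7 numbers: the shift along the tool's x, y, z scaled (see below), then the turn, a rotation vector about the tool's x, y, z scaled (see below), then the opening, from 0 (shut) to 1 (fully open). A call has 1 to 10 rows; each row is the pose to reach, as a shift and turn from the pose commanded when the call began, along the tool's axes at that moment, turning the shorter way round; what a row does not reach only later rows make up. The controller multiplies each number of a shift by 20 cm and each number of a turn by pi rad. A row lasts 1/12 s, in which the tool goes at most 41.7 mm and 7.16 degrees, less where a joint would pass 70% of its speed; a pose out of reach is approached as far as the arm can. A call with a number of a shift or a turn outside -1 to 1 is refused whole. A call with a gripper value outside its range is refused whole. The fingers move at their own pace and stop on an object; "force" is the grip in N (left out, the last holds). Time passes only in rows, so rows that repeat a pose let the fingers close. It gives the time, the measured TCP pose, the force, the opening and the grip force at its end, in the units of the state.
- robot.get_obs(): the state, without advancing time (a new reading comes with each control period).
- vision.read_camera(name): name is "side" or "top"; returns the picture (400x640x3 uint8, red, green, blue); there is no depth.
- vision.camera_params(name): a dict with "fx", "fy", "cx", "cy" (pixels), "R" (3x3) and "t" (3): a world point X has camera coordinates R X + t. Camera axes: x right, y down, z forward; pixel columns grow to the right and rows downward; lengths in m; the calibration is good to about 2 mm. A picture is of the moment at which its call begins. camera_params takes no time and is no camera call.
- robot.hand_in(): hands the job in; it is judged then, once.
Trained networks look in the newest picture that a camera, given by its name, has taken for a name from the list of things; names that differ only in an ending like _2 or _b are one class to them, and where a whole thing is asked for, a point or a joint stands for the part that bears it (a point fixed in the world has none). Each returns a list of dicts, best first, with "conf" (0 to 1); they miss things now and then, are a little off and sometimes report something else, mostly with a low value. They report only what shows in the picture. A call takes as long as a camera call. They do not tell look-alikes from the thing itself.
- vision.recognise(camera, name): "xyz" ([x, y, z] in m, in world coordinates, good to about 4 mm: the middle of the surface that is visible of it).
- vision.place_of(camera, name): "xyz" ([x, y, z] in m, in world coordinates, good to about 4 mm: a listed point, or the origin of a listed thing).
The state is a dict: "t": time; "q": joint angles; "dq": joint speeds; "joint_efforts": joint torques, N m; "tcp_pos": TCP position; "tcp_rot": TCP orientation; "wrist_force": force on the tool from outside, world axes, zero at the start; "ft_torque": the same for the moment, N m; "gripper_width": finger opening in m; "grasp_force": force on a finger pad.
Only numpy, scipy, OpenCV 4.12 (cv2) and the standard library are available. Lean on these libraries where they do the work, as an engineer would, in place of code of your own. Each camera call takes 0.05 s, during which the arm holds its last target. There are 200 camera calls.

## Working session

There is one attempt and no reset: what is moved stays moved. The work goes in short steps, Python scripts to look and compute and a tool call to move; the robot and the scene stay as the last step left them, time stands still between calls to the robot, and variables do not carry over. Pictures are saved under pics/ and viewed, at most 14 in all, crops included, and the job is handed in when it is done.

Besides the shell and the picture viewer there is one more tool, called as name(argument=value, ...), one argument or row to a line, values as JSON. jog_arm: Moves the arm, as the interface text tells. Shifts and turns lie within -1 to 1; 1 stands for 20 cm of shift or pi rad of turn. Its arguments: {"type":"object","properties":{"plan":{"type":"array","items":{"type":"array","items":{"type":"number"}}},"force":{"type":"number"}},"required":["plan"]}

```bash
ls; mkdir -p pics; python3 - <<'E'
from cell import robot, vision
import cv2, numpy as np
np.set_printoptions(precision=4,suppress=True)
o=robot.get_obs()
for k in o: print(k,np.array(o[k]))
for c in("top","side"):
    im=vision.read_camera(c); cv2.imwrite(f"pics/{c}0.png",im[:,:,::-1])
    p=vision.camera_params(c); print(c,p["fx"],p["cx"],p["cy"],np.array(p["R"]),p["t"])
E
```

```text
pics
t 0.0
q [ 1.1914  0.3328 -0.0647  1.461   0.0216  1.3499 -0.0885]
dq [-0.0002 -0.0012  0.0007 -0.0018  0.0002 -0.0024 -0.0005]
joint_efforts [  0.0002 -62.3248   0.0251 -38.9898  -0.0613   0.0398   0.0001]
tcp_pos [ 0.2181 -0.5853  0.2298]
tcp_rot [-0.0007  0.9841  0.1774 -0.0002]
wrist_force [-1.1617  0.6275  0.6643]
ft_torque [-0.0138  0.0608 -0.0173]
grasp_force 0.0
gripper_width 0.08702118029671145
top 471.42526362241273 314.30910037796036 200.1615984186891 [[ 0.0084 -0.9999  0.0081]
 [-0.9972 -0.009  -0.0746]
 [ 0.0747 -0.0075 -0.9972]] [0.0254 0.5325 1.5508]
side 466.2890069015225 312.8949054436997 200.10639197888895 [[ 0.8221 -0.5694 -0.0055]
 [-0.3015 -0.4271 -0.8525]
 [ 0.483   0.7024 -0.5228]] [-0.3982  0.213   1.6231]
```

View pics/top0.png

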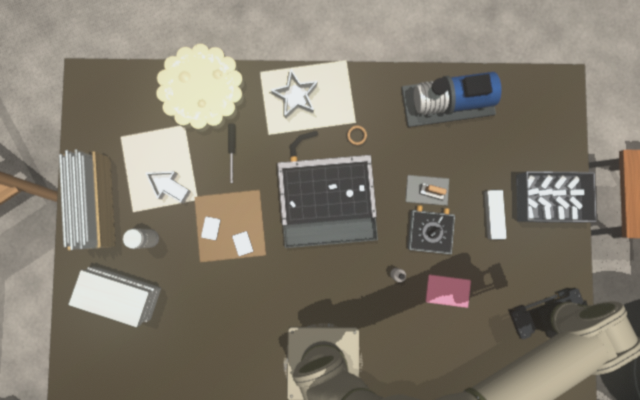

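View pics/side0.png

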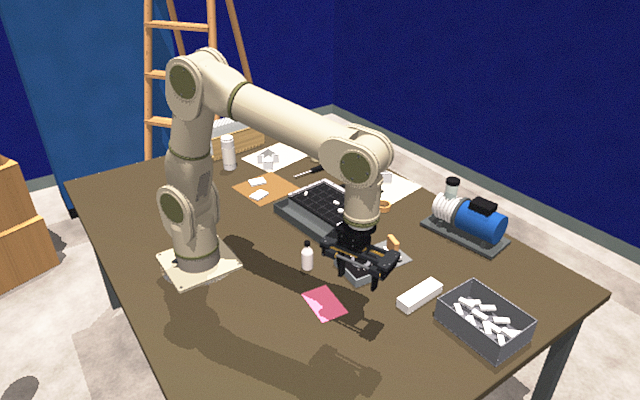

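The top view shows the bed at (327,195) with four chips at (292,204), (333,186), (350,193) and (361,187). Two blanks lie on the paper at (210,228) and (242,243). The scraper is on the grey mat at (430,190), and the control box is at (431,231). The pink mat at (448,291) is a look-alike, and so is the white/cream sheet. I choose the grey mat with the scraper and will check it in a close crop.

```bash
cat > h.py <<'E'
from cell import robot, vision
import cv2, numpy as np
from scipy.spatial.transform import Rotation as Ro
np.set_printoptions(precision=4,suppress=True)
def ray(c,uv,z):
    p=vision.camera_params(c);R=np.array(p["R"]);t=np.array(p["t"])
    C=-R.T@t; uv=np.atleast_2d(uv)
    d=np.c_[(uv[:,0]-p["cx"])/p["fx"],(uv[:,1]-p["cy"])/p["fy"],np.ones(len(uv))]@R
    return C+d*((z-C[2])/d[:,2])[:,None]
def proj(c,X):
    p=vision.camera_params(c);Y=np.atleast_2d(X)@np.array(p["R"]).T+np.array(p["t"])
    return np.c_[p["fx"]*Y[:,0]/Y[:,2]+p["cx"],p["fy"]*Y[:,1]/Y[:,2]+p["cy"]]
def crop(im,x0,y0,w,h,s,name):
    cv2.imwrite(f"pics/{name}.png",cv2.resize(im[y0:y0+h,x0:x0+w,::-1],None,fx=s,fy=s,interpolation=cv2.INTER_CUBIC))
E
python3 - <<'E'
from h import *
im=vision.read_camera("top"); np.save("top0.npy",im)
crop(im,270,145,200,115,4,"crop1")
for n in ["bed","fence","trough","scraper","mat","control_box","vac_knob_grip","paper"]:
    print(n,[(np.array(d["xyz"]).round(4).tolist(),round(d["conf"],2)) for d in vision.place_of("top",n)][:3])
for n in ["chip1","chip2","chip3","chip4","chip5","chip6","blank1","blank2","blank3"]:
    print(n,[(np.array(d["xyz"]).round(4).tolist(),round(d["conf"],2)) for d in vision.place_of("top",n)][:6])
print(robot.get_obs()["t"])
E
```

```text
bed [([0.5643, -0.0097, 0.0012], 0.93)]
fence [([0.6478, 0.0037, 0.0402], 0.82)]
trough [([0.4288, -0.0161, 0.0044], 0.7), ([0.5812, 0.527, -0.0043], 0.39)]
scraper [([0.5659, -0.3596, 0.0035], 0.79)]
mat [([0.5726, -0.3456, 0.0043], 0.85), ([0.2384, -0.4206, 0.0015], 0.75)]
control_box [([0.4309, -0.3548, -0.0021], 0.57)]
vac_knob_grip [([0.4318, -0.3538, 0.0724], 0.53), ([0.5808, -0.0233, 0.0458], 0.36)]
paper [([0.4473, 0.3123, -0.005], 0.72)]
chip1 [([0.5756, -0.1204, 0.0452], 0.49), ([0.5789, -0.0224, 0.0466], 0.44), ([0.5544, -0.0794, 0.0484], 0.44), ([0.5175, 0.1022, 0.0452], 0.44)]
chip2 [([0.5756, -0.1204, 0.0452], 0.49), ([0.5789, -0.0224, 0.0466], 0.44), ([0.5544, -0.0794, 0.0484], 0.44), ([0.5175, 0.1022, 0.0452], 0.44)]
chip3 [([0.5756, -0.1204, 0.0452], 0.49), ([0.5789, -0.0224, 0.0466], 0.44), ([0.5544, -0.0794, 0.0484], 0.44), ([0.5175, 0.1022, 0.0452], 0.44)]
chip4 [([0.5756, -0.1204, 0.0452], 0.49), ([0.5789, -0.0224, 0.0466], 0.44), ([0.5544, -0.0794, 0.0484], 0.44), ([0.5175, 0.1022, 0.0452], 0.44)]
chip5 [([0.5756, -0.1204, 0.0452], 0.49), ([0.5789, -0.0224, 0.0466], 0.44), ([0.5544, -0.0794, 0.0484], 0.44), ([0.5175, 0.1022, 0.0452], 0.44)]
chip6 [([0.5756, -0.1204, 0.0452], 0.49), ([0.5789, -0.0224, 0.0466], 0.44), ([0.5544, -0.0794, 0.0484], 0.44), ([0.5175, 0.1022, 0.0452], 0.44)]
blank1 [([0.4339, 0.3758, 0.0032], 0.72), ([0.5522, -0.0814, 0.0464], 0.7), ([0.3904, 0.2694, -0.001], 0.59)]
blank2 [([0.4339, 0.3758, 0.0032], 0.72), ([0.5522, -0.0814, 0.0464], 0.7), ([0.3904, 0.2694, -0.001], 0.59)]
blank3 [([0.4339, 0.3758, 0.0032], 0.72), ([0.5522, -0.0814, 0.0464], 0.7), ([0.3904, 0.2694, -0.001], 0.59)]
1.0
```

View pics/crop1.png

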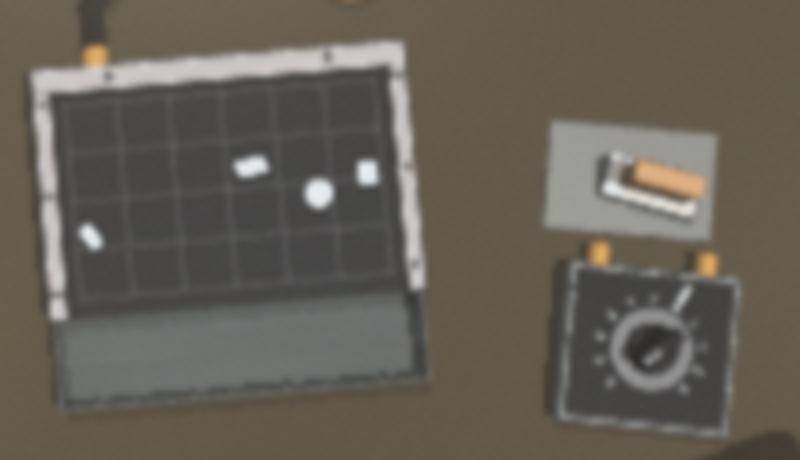

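The crop confirms the scraper with its wooden handle on the grey mat, at crop (655,185). The control box sits in front of it, with its long tick at (683,297) and the pointer towards the lower left. Next I fit precise poses by matching polygons in the picture.

```bash
cat >> h.py <<'E'
from scipy.optimize import minimize
def box(x0,x1,y0,y1,z0,z1): return np.array([[x,y,z] for x in(x0,x1) for y in(y0,y1) for z in(z0,z1)])
def place(P,pose):
    c,s=np.cos(pose[2]),np.sin(pose[2]); P=np.asarray(P)
    return np.c_[pose[0]+c*P[:,0]-s*P[:,1],pose[1]+s*P[:,0]+c*P[:,1],P[:,2]]
S=8
def fit(cam,feat,parts,pose0,win,holes=(),dd=(.006,.006,.06)):
    "pose maximising correlation of the silhouette of the parts (3-D hulls) with feat in win x0,y0,x1,y1"
    x0,y0,x1,y1=win; f=feat[y0:y1,x0:x1].astype(float)
    def sc(p):
        m=np.zeros(((y1-y0)*S,(x1-x0)*S),np.uint8)
        for Q,v in [(q,255) for q in parts]+[(q,0) for q in holes]:
            uv=((proj(cam,place(Q,p))-[x0,y0]+.5)*S*16-8).astype(np.int32)
            cv2.fillConvexPoly(m,cv2.convexHull(uv),v,cv2.LINE_8,4)
        m=cv2.GaussianBlur(cv2.resize(m.astype(np.float32),(x1-x0,y1-y0),interpolation=cv2.INTER_AREA),(0,0),.6)
        return -np.corrcoef(m.ravel(),f.ravel())[0,1]
    best=None
    p0=np.array(pose0,float)
    for k in range(3):
        sim=np.array([p0]+[p0+np.eye(3)[i]*dd[i]*(-1)**k for i in range(3)])
        r=minimize(sc,p0,method="Nelder-Mead",options=dict(initial_simplex=sim,xatol=1e-5,fatol=1e-7,maxiter=300)); p0=r.x
    return r.x,-r.fun
E
python3 - <<'E'
from h import *
im=np.load("top0.npy").astype(float); g=im.mean(2); org=im[:,:,0]-im[:,:,2]
b=1
H=.057
R=[box(-.1,.103,.14,.152,H,H),box(-.1,.103,-.152,-.14,H,H),box(.085,.103,-.152,.152,H,H)]
feat=np.where((g>130),g,0); 
bed,s=fit("top",np.minimum(g,200),R,(.5643,-.0097,.08),(272,150,384,228)); print("bed",bed,np.degrees(bed[2]),s)
sc,s=fit("top",org,[box(-.01,.01,-.03,.03,.021,.078)],(.566,-.36,-.15),(415,178,452,205)); print("scr handle",sc,np.degrees(sc[2]),s)
mat,s=fit("top",-abs(org-org[188,410])*2+g*.3,[box(-.045,.045,-.07,.07,0,.003)],(.5726,-.3456,-.06),(398,168,456,206)); print("mat",mat,np.degrees(mat[2]),s)
cb,s=fit("top",-np.abs(im-im[225,413]).sum(2)*1.0,[box(-.065,.065,-.07,.07,.035,.035)],(.431,-.355,-.1),(402,212,462,258)); print("box",cb,np.degrees(cb[2]),s)
bl=[]
for p,w in(((.434,.376,0),(198,212,224,246)),((.39,.269,.2),(228,228,258,260))):
    f=[]
    for a in(-.3,0,.3): f.append(fit("top",g,[box(-.035,.035,-.025,.025,.001,.011)],(p[0],p[1],a),w))
    q,s=max(f,key=lambda t:t[1]); print("blank",q,np.degrees(q[2]),s)
for c in((.5756,-.1204),(.5789,-.0224),(.5544,-.0794),(.5175,.1022)):
    d=np.array(c)-bed[:2];t=bed[2];print("chip bed",d@[np.cos(t),np.sin(t)],d@[-np.sin(t),np.cos(t)])
# overlay
ov=im.astype(np.uint8)[140:270,190:465].copy(); k=4; ov=cv2.resize(ov,None,fx=k,fy=k,interpolation=cv2.INTER_CUBIC)
def dr(Q,p,col):
    uv=((proj("top",place(Q,p))-[190,140]+.5)*k).astype(np.int32); cv2.polylines(ov,[cv2.convexHull(uv)],True,col,1)
for q in R: dr(q,bed,(255,0,0))
dr(box(-.1,.085,-.14,.14,.045,.045),bed,(0,255,0))
dr(box(-.01,.01,-.03,.03,.021,.078),sc,(255,0,0)); dr(box(-.018,.018,-.04,.04,.003,.021),sc,(0,255,0))
dr(box(-.045,.045,-.07,.07,.003,.003),mat,(0,0,255)); dr(box(-.065,.065,-.07,.07,.035,.035),cb,(255,0,255))
cv2.imwrite("pics/ov1.png",ov[:,380:,::-1][:,:720])
E
```

```text
bed [ 0.5636 -0.0095  0.0922] 5.280599095094566 0.8693072330889264
scr handle [ 0.5681 -0.3696 -0.1894] -10.85038852128402 0.8477138351609631
mat [ 0.5722 -0.351  -0.0757] -4.3380075266628015 0.4957569234968683
box [ 0.3026 -0.3237 -0.1028] -5.88869733459993 0.2444073756856631
blank [ 0.4372  0.3771 -0.184 ] -10.541680399735604 0.9928978867568666
  c /= stddev[:, None]
  c /= stddev[None, :]
Traceback (most recent call last):
  File "h.py", line 35, in fit
    r=minimize(sc,p0,method="Nelder-Mead",options=dict(initial_simplex=sim,xatol=1e-5,fatol=1e-7,maxiter=300)); p0=r.x
  File "h.py", line 27, in sc
    uv=((proj(cam,place(Q,p))-[x0,y0]+.5)*S*16-8).astype(np.int32)
         ~~~~^^^^^^^^^^^^^^^^
  File "h.py", line 11, in proj
    p=vision.camera_params(c);Y=np.atleast_2d(X)@np.array(p["R"]).T+np.array(p["t"])
ValueError: time passes only in moves, steps and waits
```

```bash
sed -i 's/^def ray/PC={c:vision.camera_params(c) for c in("top","side")}\ndef ray/; s/vision.camera_params(c);/PC[c];/' h.py
cat > f1.py <<'E'
from h import *
im=np.load("top0.npy").astype(float); g=im.mean(2); org=im[:,:,0]-im[:,:,2]
ob=np.clip(org,0,np.median(org[165:172,390:400]))
H=.057
R=[box(-.1,.103,.14,.152,H,H),box(-.1,.103,-.152,-.14,H,H),box(.085,.103,-.152,.152,H,H)]
bed,s=fit("top",np.minimum(g,200),R,(.5636,-.0095,.09),(272,150,384,228)); print("bed",bed,np.degrees(bed[2]),s)
sc,s=fit("top",org,[box(-.01,.01,-.03,.03,.06,.078)],(.566,-.36,-.15),(422,178,452,205)); print("scr handle",sc,np.degrees(sc[2]),s)
mat,s=fit("top",-ob,[box(-.045,.045,-.07,.07,.003,.003)],(.5726,-.3456,-.06),(398,170,456,203)); print("mat",mat,np.degrees(mat[2]),s)
cb,s=fit("top",-ob,[box(-.065,.065,-.07,.07,.0,.035)],(.431,-.355,-.1),(402,212,462,258)); print("box",cb,np.degrees(cb[2]),s)
for p,w in(((.437,.377,0),(198,212,224,246)),((.39,.269,.2),(228,228,258,260))):
    q,s=max((fit("top",g,[box(-.035,.035,-.025,.025,.001,.011)],(p[0],p[1],a),w) for a in(-.3,0,.3)),key=lambda t:t[1]); print("blank",q,np.degrees(q[2]),s)
for c in((.5756,-.1204),(.5789,-.0224),(.5544,-.0794),(.5175,.1022)):
    d=np.array(c)-bed[:2];t=bed[2];print("chip bed",d@[np.cos(t),np.sin(t)],d@[-np.sin(t),np.cos(t)])
k=4; ov=cv2.resize(im.astype(np.uint8)[140:270,270:465],None,fx=k,fy=k,interpolation=cv2.INTER_CUBIC)
def dr(Q,p,col):
    uv=((proj("top",place(Q,p))-[270,140]+.5)*k).astype(np.int32); cv2.polylines(ov,[cv2.convexHull(uv)],True,col,1)
for q in R: dr(q,bed,(255,0,0))
dr(box(-.1,.085,-.14,.14,.045,.045),bed,(0,255,0)); dr(box(-.172,-.1,-.149,.149,.04,.04),bed,(0,255,0))
dr(box(-.01,.01,-.03,.03,.021,.078),sc,(255,0,0)); dr(box(-.018,.018,-.04,.04,.003,.021),sc,(0,255,0))
dr(box(-.045,.045,-.07,.07,.003,.003),mat,(0,0,255)); dr(box(-.065,.065,-.07,.07,.035,.035),cb,(255,0,255))
dr(box(-.021,.021,-.007,.007,.079,.079),(cb[0],cb[1],cb[2]+3*np.pi/4),(255,255,0))
cv2.imwrite("pics/ov1.png",ov[:,:,::-1])
E
python3 f1.py
```

```text
bed [ 0.5636 -0.0095  0.0923] 5.2871553921089385 0.8692968649118684
scr handle [ 0.5669 -0.3652 -0.2514] -14.40289490165146 0.9328330093626546
mat [ 0.5734 -0.3504 -0.0627] -3.5910527383162383 0.8006778492932486
box [ 0.4292 -0.3569 -0.0945] -5.413064420981258 0.9770765593144224
blank [ 0.4371  0.3771 -0.1927] -11.03874375687822 0.9929709378464018
blank [0.387  0.2691 0.3384] 19.38845102867484 0.9637895074246459
chip bed 0.0016840182907946453 -0.11155477635211221
chip bed 0.01400041960877778 -0.014275815324691788
chip bed -0.015647741905955227 -0.06877569164378358
chip bed -0.03565678536297644 0.11545190721136905
```

View pics/ov1.png

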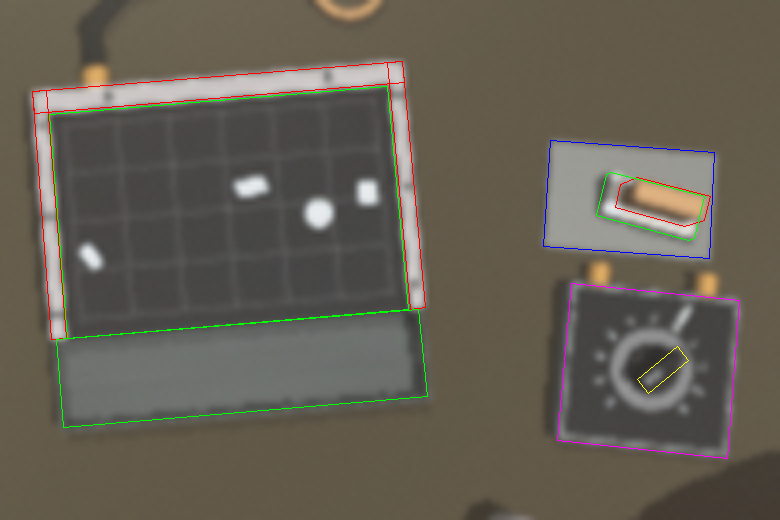

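The overlay matches the bed, trough, mat and box well. Only the scraper's yaw looks a little off, so I refine the scraper with the foot and handle together.

```bash
cat > f2.py <<'E'
from h import *
im=np.load("top0.npy").astype(float); g=im.mean(2); org=im[:,:,0]-im[:,:,2]
f=np.clip(org-org[188,410],0,60)*2+np.clip(g-g[188,410],0,60)*1.5
print(g[188,410],org[188,410])
F=box(-.018,.018,-.04,.04,.003,.021);Hd=box(-.01,.01,-.03,.03,.06,.078)
F2=box(-.018,.018,-.04,.04,.021,.021)
for parts in([F2,Hd],[F,Hd]):
  for a in(-.1,-.2,-.3):
    p,s=fit("top",f,parts,(.567,-.362,a),(414,178,452,204),dd=(.004,.004,.05)); print(p,np.degrees(p[2]),s)
o=robot.get_obs(); print(o["tcp_pos"],o["t"])
E
cat >> h.py <<'E'
def go(x,y,z,yaw=None):
    "shift/turn numbers to bring TCP to x,y,z with tool y along yaw (mod pi, rad), pointing down"
    o=robot.get_obs(); q=np.array(o["tcp_rot"]); R=Ro.from_quat(q[[1,2,3,0]]); M=R.as_matrix()
    d=M.T@(np.array([x,y,z])-o["tcp_pos"])/.2
    cur=np.arctan2(M[1,1],M[0,1])
    t=cur if yaw is None else cur+(yaw-cur+np.pi/2)%np.pi-np.pi/2
    ty=np.array([np.cos(t),np.sin(t),0]);tz=np.array([0,0,-1]);tx=np.cross(ty,tz)
    rv=(R.inv()*Ro.from_matrix(np.c_[tx,ty,tz])).as_rotvec()/np.pi
    print("move",d.round(3),rv.round(4),"| tcp",np.array(o["tcp_pos"]),"yaw",np.degrees(cur),"q7",o["q"][6],"F",np.array(o["wrist_force"]).round(1),"w",o["gripper_width"],"t",o["t"])
E
python3 f2.py; python3 -c "
from h import *
go(.567,-.363,.16,-.21)"
```

```text
153.66666666666666 5.0
[ 0.5673 -0.3676 -0.2515] -14.407302448426671 0.7989440033344105
[ 0.5672 -0.368  -0.2484] -14.229475398608313 0.7987686538357323
[ 0.5674 -0.3672 -0.2542] -14.566640143934686 0.7990814331412437
[ 0.5682 -0.3708 -0.2294] -13.141900477124642 0.7636281046778782
[ 0.5682 -0.3708 -0.2291] -13.12494433298416 0.7638796459596899
[ 0.5681 -0.3708 -0.2265] -12.979182555129963 0.7634683042240555
[ 0.2183 -0.5856  0.2305] 1.0
move [ 2.022 -0.434  0.353] [ 0.     -0.     -0.3196] | tcp [ 0.2183 -0.5856  0.2305] yaw -69.55746041846537 q7 -0.08851431572633434 F [ 0.2 -0.   0.4] w 0.08730791343478571 t 1.0
```

jog_arm(
  plan=[
    [1,-0.22,0,0,0,-0.32,1],
    [1,-0.22,0,0,0,-0.32,1],
    [1,-0.22,0,0,0,-0.32,1],
    [1,-0.22,0,0,0,-0.32,1],
    [1,-0.22,0,0,0,-0.32,1],
    [1,-0.22,0,0,0,-0.32,1],
    [1,-0.22,0,0,0,-0.32,1],
    [1,-0.22,0,0,0,-0.32,1],
    [1,-0.22,0,0,0,-0.32,1],
    [1,-0.22,0,0,0,-0.32,1],
  ],
)

```text
t: 1.83
tcp_pos: [0.3902, -0.4747, 0.2306]
tcp_rot: [0.0, 0.778, 0.628, 0.0]
wrist_force: [-0.5, 0.0, -0.3]
gripper_width: 0.0869
grasp_force: 0.0
```

```bash
python3 -c "
from h import *
go(.5675,-.367,.12,-.25); go(.5675,-.367,.042,-.25)"
```

```text
move [0.713 0.753 0.553] [ 0.    -0.     0.012] | tcp [ 0.3902 -0.4747  0.2306] yaw -12.172495707342396 q7 0.5269106680271162 F [-0.5  0.  -0.3] w 0.08690635863327072 t 1.8333
move [0.713 0.753 0.943] [ 0.    -0.     0.012] | tcp [ 0.3902 -0.4747  0.2306] yaw -12.172495707342396 q7 0.5269106680271162 F [-0.5  0.  -0.3] w 0.08690635863327072 t 1.8333
```

jog_arm(
  plan=[
    [0.713,0.753,0.3,0,0,0.012,1],
    [0.713,0.753,0.3,0,0,0.012,1],
    [0.713,0.753,0.3,0,0,0.012,1],
    [0.713,0.753,0.3,0,0,0.012,1],
    [0.713,0.753,0.3,0,0,0.012,1],
    [0.713,0.753,0.3,0,0,0.012,1],
    [0.713,0.753,0.5,0,0,0.012,1],
    [0.713,0.753,0.7,0,0,0.012,1],
    [0.713,0.753,0.88,0,0,0.012,1],
    [0.713,0.753,0.88,0,0,0.012,1],
  ],
)

```text
t: 2.67
tcp_pos: [0.5628, -0.3641, 0.0465]
tcp_rot: [-0.005, 0.79, 0.613, -0.002]
wrist_force: [-1.2, 1.5, -0.6]
gripper_width: 0.0871
grasp_force: 0.0
```

```bash
python3 -c "
from h import *
go(.5675,-.367,.042,-.25)
crop(vision.read_camera('side'),310,170,150,120,5,'s1')"
```

```text
move [-0.008  0.026  0.022] [-0.0036 -0.001  -0.0001] | tcp [ 0.5628 -0.3641  0.0465] yaw -14.338618612086506 q7 0.11522660987058278 F [-1.2  1.5 -0.6] w 0.08712693588732313 t 2.6667
```

View pics/s1.png

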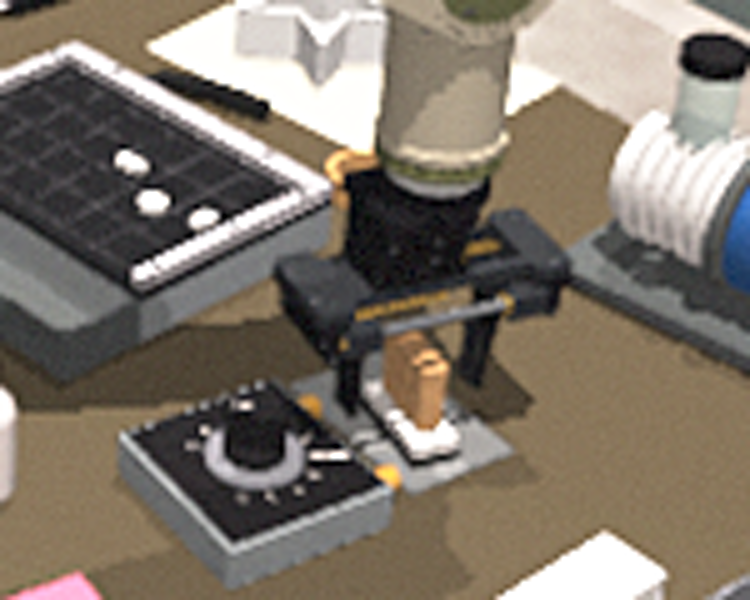

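The picture shows the open fingers straddling the wooden handle (crop (415,375)) at a good height, clear of the box. I close on it.

jog_arm(
  plan=[
    [0,0,0.03,0,0,0,1],
    [0,0,0.03,0,0,0,1],
    [0,0,0.03,0,0,0,0],
    [0,0,0.03,0,0,0,0],
    [0,0,0.03,0,0,0,0],
    [0,0,0.03,0,0,0,0],
    [0,0,0.03,0,0,0,0],
    [0,0,0.03,0,0,0,0],
    [0,0,0.03,0,0,0,0],
    [0,0,0.03,0,0,0,0],
  ],
  force=40,
)

```text
t: 3.55
tcp_pos: [0.5672, -0.3663, 0.0486]
tcp_rot: [0.0, 0.789, 0.615, -0.0]
wrist_force: [-0.1, 0.8, 0.1]
gripper_width: 0.0415
grasp_force: 0.0
```

```bash
python3 -c "
from h import *
go(.5675,-.367,.042,-.25)"
```

```text
move [-0.003  0.002  0.033] [0.     0.     0.0011] | tcp [ 0.5672 -0.3663  0.0486] yaw -14.119312460832017 q7 0.11786864021127237 F [-0.1  0.8  0.1] w 0.04153242714569589 t 3.55
```

jog_arm(
  plan=[
    [0,0,0.033,0,0,0,0],
    [0,0,0.033,0,0,0,0],
    [0,0,0.033,0,0,0,0],
    [0,0,0.033,0,0,0,0],
    [0,0,0.033,0,0,0,0],
    [0,0,0.033,0,0,0,0],
    [0,0,0.033,0,0,0,0],
    [0,0,0.033,0,0,0,0],
  ],
)

```text
t: 4.22
tcp_pos: [0.5671, -0.3662, 0.0419]
tcp_rot: [-0.0, 0.789, 0.615, -0.0]
wrist_force: [-0.0, 0.3, -3.2]
gripper_width: 0.0197
grasp_force: 39.9
```

```bash
python3 -c "
from h import *
go(.5675,-.367,.20,.0923)
b=np.array([.5636,-.0095,.0923])
for y in(.095,-.012,-.09):
  for x in(.058,-.112): print(place([[x,y,.045]],b)[0])
go(*place([[.056,-.09,.18]],b)[0],b[2])
"
```

```text
move [-0.003  0.003 -0.791] [-0.0001 -0.     -0.1078] | tcp [ 0.5671 -0.3662  0.0419] yaw -14.117808356114207 q7 0.11609954209676496 F [-0.   0.3 -3.2] w 0.019674859601441722 t 4.2167
[0.6126 0.0904 0.045 ]
[0.4433 0.0748 0.045 ]
[ 0.6225 -0.0161  0.045 ]
[ 0.4532 -0.0318  0.045 ]
[ 0.6296 -0.0938  0.045 ]
[ 0.4604 -0.1094  0.045 ]
move [ 1.394 -0.039 -0.691] [-0.0001 -0.     -0.1078] | tcp [ 0.5671 -0.3662  0.0419] yaw -14.117808356114207 q7 0.11609954209676496 F [-0.   0.3 -3.2] w 0.019674859601441722 t 4.2167
```

jog_arm(
  plan=[
    [0,0,-0.2,0,0,0,0],
    [0,0,-0.4,0,0,0,0],
    [0,0,-0.55,0,0,-0.1078,0],
    [0.2,0,-0.55,0,0,-0.1078,0],
    [0.4,0,-0.55,0,0,-0.1078,0],
    [0.6,0,-0.55,0,0,-0.1078,0],
    [0.8,0,-0.55,0,0,-0.1078,0],
    [1,0,-0.55,0,0,-0.1078,0],
    [1,0,-0.55,0,0,-0.1078,0],
    [1,0,-0.55,0,0,-0.1078,0],
  ],
  force=50,
)

```text
t: 5.05
tcp_pos: [0.6168, -0.1685, 0.1523]
tcp_rot: [-0.0, 0.672, 0.741, 0.001]
wrist_force: [-1.0, -0.5, -1.8]
gripper_width: 0.0198
grasp_force: 5.0
```

```bash
python3 - <<'E'
from h import *
b=np.array([.5636,-.0095,.0923])
im=vision.read_camera("top"); np.save("top1.npy",im)
crop(im,270,130,160,120,5,'t1')
go(*place([[.056,-.09,.15]],b)[0],b[2])
E
```

```text
move [0.38  0.094 0.01 ] [0.     0.0001 0.0006] | tcp [ 0.6162 -0.1715  0.1521] yaw 5.404837417470117 q7 0.1433290113121738 F [-0.4 -2.  -3.5] w 0.019839815055900916 t 5.1
```

View pics/t1.png

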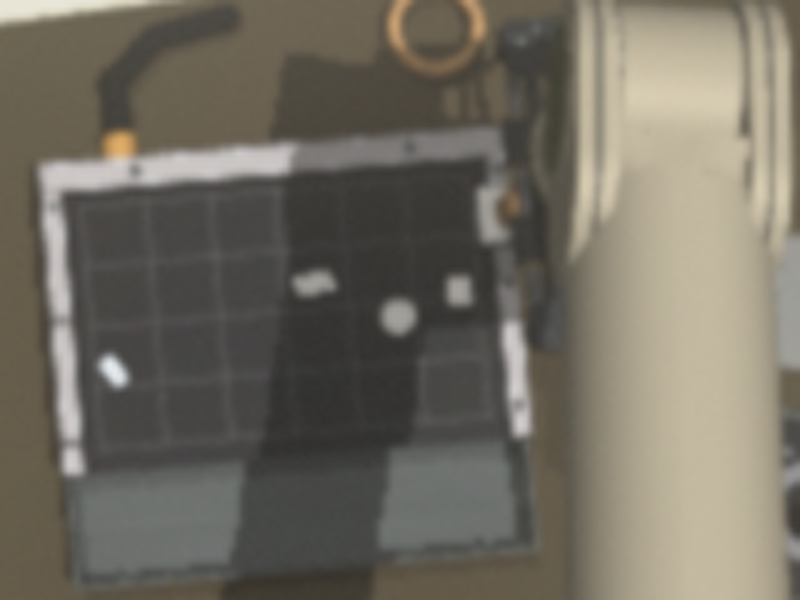

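The scraper foot shows at crop (490,213), still upright in the grip, and the four chips have not moved. The grip force dropped to 5 N, so the slackening has started. I hold still and re-grip.

jog_arm(
  plan=[
    [0,0,0,0,0,0,0],
    [0,0,0,0,0,0,0],
    [0,0,0,0,0,0,0],
    [0,0,0,0,0,0,0],
    [0,0,0,0,0,0,0],
    [0,0,0,0,0,0,0],
  ],
  force=50,
)

```text
t: 5.6
tcp_pos: [0.6159, -0.1726, 0.1519]
tcp_rot: [0.0, 0.674, 0.739, -0.0]
wrist_force: [0.0, -0.5, -2.8]
gripper_width: 0.0199
grasp_force: 50.0
```

```bash
python3 - <<'E'
from h import *
b=np.array([.5636,-.0095,.0923])
im=vision.read_camera("top"); np.save("top1.npy",im)
crop(vision.read_camera("side"),320,130,110,120,5,'s2')
for z in(.12,.131): print(ray("top",[[365.6,167.5],[365.6,178.6]],z))
go(*place([[.056,-.09,.15]],b)[0],b[2])
E
```

```text
[[ 0.6289 -0.1293  0.12  ]
 [ 0.5939 -0.1293  0.12  ]]
[[ 0.6273 -0.128   0.131 ]
 [ 0.5925 -0.1281  0.131 ]]
move [0.385 0.094 0.01 ] [ 0.      0.     -0.0001] | tcp [ 0.616  -0.1724  0.1519] yaw 5.277157303215159 q7 0.14291493478406458 F [-0.2  0.3 -3. ] w 0.019260678030298305 t 5.7
```

View pics/s2.png

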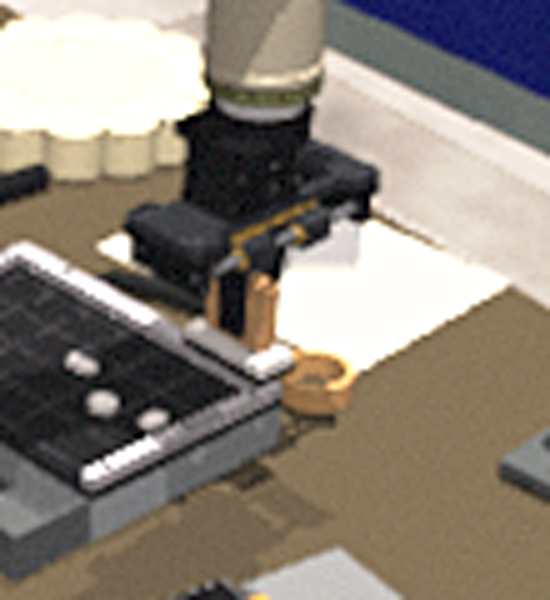

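The scraper is still held upright, with its foot from about (190,325) to (290,370) in the crop, just outside the right rail. I check for slip against the expected projection.

```bash
python3 - <<'E'
from h import *
im=cv2.imread("pics/s2.png").copy()
o=robot.get_obs();p=o["tcp_pos"]
P=(p[0],p[1],.0923)
for dz,col in((0,(0,0,255)),(-.008,(0,255,0))):
    for B in(box(-.018,.018,-.04,.04,0,.018),box(-.01,.01,-.03,.03,.018,.075)):
        B=B+[0,0,p[2]-.039+dz]
        uv=((proj("side",place(B,P))-[320,130]+.5)*5).astype(np.int32); cv2.polylines(im,[cv2.convexHull(uv)],True,col,1)
cv2.imwrite("pics/s2o.png",cv2.resize(im[220:430,120:400],None,fx=2,fy=2))
E
```

```text
(no output)
```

View pics/s2o.png

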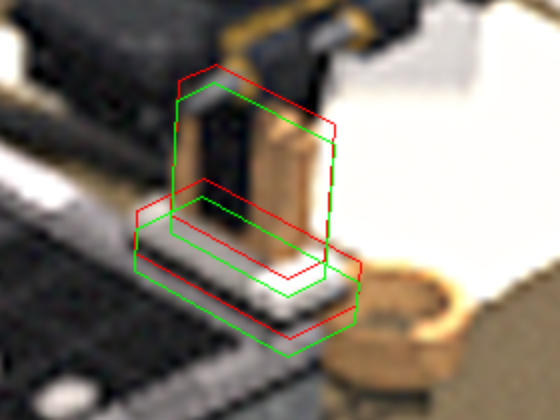

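Little or no drop, but the scraper sits about 4 mm along +y of the TCP, which agrees with the top view (edge at y = -0.128). I account for this and go to lane 1.

```bash
python3 - <<'E'
from h import *
b=np.array([.5636,-.0095,.0923])
go(*place([[.056,-.096,.10]],b)[0],b[2])
go(*place([[.056,-.096,.087]],b)[0],b[2])
E
```

```text
move [0.355 0.094 0.26 ] [ 0.      0.     -0.0001] | tcp [ 0.616  -0.1724  0.1519] yaw 5.277157303215159 q7 0.14291493478406458 F [-0.2  0.3 -3. ] w 0.019260678030298305 t 5.7
move [0.355 0.094 0.325] [ 0.      0.     -0.0001] | tcp [ 0.616  -0.1724  0.1519] yaw 5.277157303215159 q7 0.14291493478406458 F [-0.2  0.3 -3. ] w 0.019260678030298305 t 5.7
```

jog_arm(
  plan=[
    [0.15,0.094,0,0,0,0,0],
    [0.3,0.094,0,0,0,0,0],
    [0.355,0.094,0,0,0,0,0],
    [0.355,0.094,0,0,0,0,0],
    [0.355,0.094,0.1,0,0,0,0],
    [0.355,0.094,0.2,0,0,0,0],
    [0.355,0.094,0.28,0,0,0,0],
    [0.355,0.094,0.31,0,0,0,0],
    [0.355,0.094,0.325,0,0,0,0],
    [0.355,0.094,0.325,0,0,0,0],
  ],
)

```text
t: 6.53
tcp_pos: [0.6281, -0.1003, 0.0869]
tcp_rot: [-0.0, 0.674, 0.739, -0.0]
wrist_force: [-0.2, 0.7, -2.3]
gripper_width: 0.0195
grasp_force: 50.0
```

jog_arm(
  plan=[
    [0,0,0.005,0,0,0,0],
    [0,0,0.01,0,0,0,0],
    [0,0,0.01,0,0,0,0],
  ],
)

```text
t: 6.78
tcp_pos: [0.6286, -0.1, 0.0857]
tcp_rot: [0.001, 0.674, 0.739, 0.0]
wrist_force: [0.6, 0.6, -2.5]
gripper_width: 0.0197
grasp_force: 50.0
```

```bash
python3 - <<'E'
from h import *
b=np.array([.5636,-.0095,.0923])
go(*place([[-.112,-.096,.085]],b)[0],b[2])
print(robot.get_obs()["wrist_force"])
E
```

```text
move [ 0.    -0.842  0.002] [ 0.0004  0.0001 -0.    ] | tcp [ 0.6286 -0.1     0.0857] yaw 5.284332404470278 q7 -0.003718252698903454 F [ 0.6  0.6 -2.5] w 0.01972173127692727 t 6.7833
[ 0.6137  0.5908 -2.473 ]
```

jog_arm(
  plan=[
    [0,-0.06,0.003,0,0,0,0],
    [0,-0.14,0.003,0,0,0,0],
    [0,-0.23,0.003,0,0,0,0],
    [0,-0.32,0.003,0,0,0,0],
    [0,-0.41,0.003,0,0,0,0],
    [0,-0.5,0.003,0,0,0,0],
    [0,-0.59,0.003,0,0,0,0],
    [0,-0.68,0.003,0,0,0,0],
    [0,-0.76,0.003,0,0,0,0],
    [0,-0.83,0.003,0,0,0,0],
  ],
)

```text
t: 7.62
tcp_pos: [0.4622, -0.1154, 0.0849]
tcp_rot: [0.001, 0.674, 0.739, -0.0]
wrist_force: [0.0, -0.9, -2.4]
gripper_width: 0.0197
grasp_force: 50.0
```

jog_arm(
  plan=[
    [0,-0.02,0,0,0,0,0],
    [0,-0.02,0,0,0,0,0],
    [0,-0.02,-0.1,0,0,0,0],
    [0,-0.02,-0.2,0,0,0,0],
    [0,-0.02,-0.2,0,0,0,0],
  ],
)

```text
t: 8.03
tcp_pos: [0.4621, -0.1156, 0.1281]
tcp_rot: [0.003, 0.673, 0.739, 0.001]
wrist_force: [0.4, -0.1, -3.2]
gripper_width: 0.0198
grasp_force: 50.0
```

```bash
python3 - <<'E'
from h import *
b=np.array([.5636,-.0095,.0923])
im=vision.read_camera("side"); 
crop(im,260,160,130,100,5,'s3')
go(*place([[.056,-.016,.12]],b)[0],b[2])
go(*place([[.056,-.016,.085]],b)[0],b[2])
E
```

```text
move [0.401 0.839 0.034] [0.0014 0.0006 0.0001] | tcp [ 0.4612 -0.1156  0.1263] yaw 5.3134125642829755 q7 0.18053684830248093 F [ 0.8  0.7 -2.1] w 0.01982047471518758 t 8.0833
move [0.401 0.838 0.209] [0.0014 0.0006 0.0001] | tcp [ 0.4612 -0.1156  0.1263] yaw 5.3134125642829755 q7 0.18053684830248093 F [ 0.8  0.7 -2.1] w 0.01982047471518758 t 8.0833
```

View pics/s3.png

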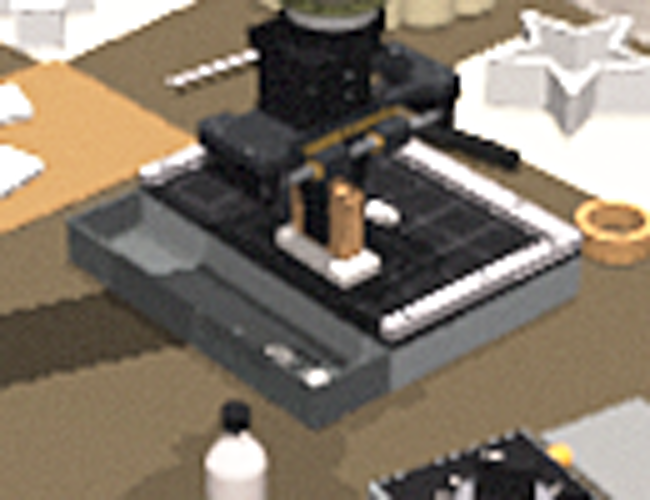

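The picture shows two chips in the trough at (280,355) and (318,377). One chip is still on the plate at (380,212), and the scraper hangs straight. Lane 2 is next.

jog_arm(
  plan=[
    [0.1,0.2,0,0,0,0,0],
    [0.2,0.4,0,0,0,0,0],
    [0.3,0.6,0,0,0,0,0],
    [0.4,0.75,0,0,0,0,0],
    [0.401,0.838,0,0,0,0,0],
    [0.401,0.838,0,0,0,0,0],
    [0.401,0.838,0.08,0,0,0,0],
    [0.401,0.838,0.15,0,0,0,0],
    [0.401,0.838,0.19,0,0,0,0],
    [0.401,0.838,0.197,0,0,0,0],
  ],
)

```text
t: 8.92
tcp_pos: [0.6174, -0.0203, 0.0833]
tcp_rot: [-0.001, 0.674, 0.739, -0.001]
wrist_force: [0.2, -1.3, -2.5]
gripper_width: 0.0197
grasp_force: 50.0
```

jog_arm(
  plan=[
    [0,-0.06,0,0,0,0,0],
    [0,-0.14,0,0,0,0,0],
    [0,-0.23,0,0,0,0,0],
    [0,-0.32,0,0,0,0,0],
    [0,-0.41,0,0,0,0,0],
    [0,-0.5,0,0,0,0,0],
    [0,-0.59,0,0,0,0,0],
    [0,-0.68,0,0,0,0,0],
    [0,-0.76,0,0,0,0,0],
    [0,-0.83,0,0,0,0,0],
  ],
)

```text
t: 9.75
tcp_pos: [0.4515, -0.0362, 0.0845]
tcp_rot: [-0.0, 0.674, 0.739, -0.0]
wrist_force: [-0.0, 0.1, -2.5]
gripper_width: 0.0199
grasp_force: 50.0
```

jog_arm(
  plan=[
    [0,-0.02,0,0,0,0,0],
    [0,-0.02,0,0,0,0,0],
    [0,-0.02,-0.1,0,0,0,0],
    [0,-0.02,-0.2,0,0,0,0],
    [0,-0.02,-0.2,0,0,0,0],
  ],
)

```text
t: 10.17
tcp_pos: [0.4519, -0.0359, 0.1282]
tcp_rot: [0.002, 0.674, 0.739, 0.002]
wrist_force: [1.9, 0.1, -2.3]
gripper_width: 0.0196
grasp_force: 50.0
```

```bash
python3 - <<'E'
from h import *
b=np.array([.5636,-.0095,.0923])
go(*place([[.056,.088,.12]],b)[0],b[2])
E
```

```text
move [0.52  0.848 0.045] [0.0017 0.0004 0.    ] | tcp [ 0.4519 -0.0359  0.1282] yaw 5.290012322355337 q7 0.029324868222399922 F [ 1.9  0.1 -2.3] w 0.019620876027143005 t 10.1667
```

jog_arm(
  plan=[
    [0.1,0.2,0,0,0,0,0],
    [0.2,0.4,0,0,0,0,0],
    [0.35,0.6,0,0,0,0,0],
    [0.5,0.75,0,0,0,0,0],
    [0.52,0.848,0,0,0,0,0],
    [0.52,0.848,0,0,0,0,0],
    [0.52,0.848,0.08,0,0,0,0],
    [0.52,0.848,0.15,0,0,0,0],
    [0.52,0.848,0.19,0,0,0,0],
    [0.52,0.848,0.198,0,0,0,0],
  ],
)

```text
t: 11.0
tcp_pos: [0.6077, 0.083, 0.0833]
tcp_rot: [-0.001, 0.674, 0.739, -0.001]
wrist_force: [-0.2, -0.3, -2.8]
gripper_width: 0.0198
grasp_force: 50.0
```

jog_arm(
  plan=[
    [0,-0.06,0,0,0,0,0],
    [0,-0.14,0,0,0,0,0],
    [0,-0.23,0,0,0,0,0],
    [0,-0.32,0,0,0,0,0],
    [0,-0.41,0,0,0,0,0],
    [0,-0.5,0,0,0,0,0],
    [0,-0.59,0,0,0,0,0],
    [0,-0.68,0,0,0,0,0],
    [0,-0.76,0,0,0,0,0],
    [0,-0.83,0,0,0,0,0],
  ],
)

```text
t: 11.83
tcp_pos: [0.442, 0.0673, 0.0853]
tcp_rot: [0.0, 0.674, 0.739, -0.0]
wrist_force: [-0.2, 0.5, -1.8]
gripper_width: 0.0194
grasp_force: 50.0
```

jog_arm(
  plan=[
    [0,-0.02,0,0,0,0,0],
    [0,-0.02,0,0,0,0,0],
    [0,-0.02,-0.15,0,0,0,0],
    [0,-0.02,-0.3,0,0,0,0],
    [0,-0.02,-0.4,0,0,0,0],
    [0,-0.02,-0.4,0,0,0,0],
  ],
)

```text
t: 12.33
tcp_pos: [0.4424, 0.0681, 0.1696]
tcp_rot: [0.003, 0.674, 0.739, 0.002]
wrist_force: [1.0, -0.6, -2.3]
gripper_width: 0.0197
grasp_force: 50.0
```

```bash
python3 - <<'E'
from h import *
b=np.array([.5636,-.0095,.0923])
crop(vision.read_camera("side"),250,150,150,110,5,'s4')
m=np.array([.5734,-.3504,-.0627])
go(m[0]-.0,m[1]-.004,.15,m[2])
E
```

```text
move [-2.162  0.464  0.09 ] [0.0015 0.0001 0.0492] | tcp [0.4413 0.0677 0.1672] yaw 5.256778120429109 q7 -0.16782171545558364 F [ 0.2  0.  -4.4] w 0.019618413580093138 t 12.3833
```

View pics/s4.png

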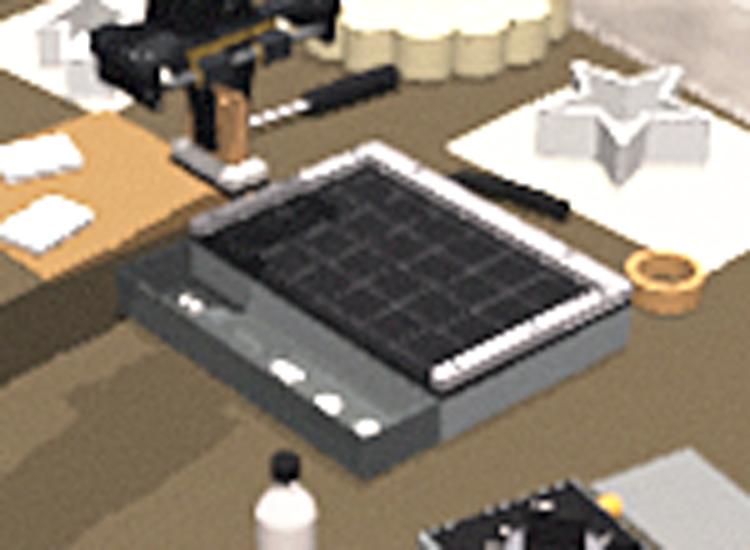

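All four chips lie in the trough, at (190,300), (287,370), (328,403) and (367,427), and the plate is clear. The scraper goes back to its mat.

jog_arm(
  plan=[
    [-0.2,0.05,0,0,0,0,0],
    [-0.4,0.1,0,0,0,0.049,0],
    [-0.6,0.2,0,0,0,0.049,0],
    [-0.8,0.3,0,0,0,0.049,0],
    [-1,0.4,0,0,0,0.049,0],
    [-1,0.464,0,0,0,0.049,0],
  ],
)

```text
t: 12.88
tcp_pos: [0.5501, -0.1313, 0.1627]
tcp_rot: [0.0, 0.731, 0.682, -0.002]
wrist_force: [0.2, 0.2, -2.6]
gripper_width: 0.02
grasp_force: 50.0
```

jog_arm(
  plan=[
    [-0.2,0,0,0,0,0,0],
    [-0.4,0,0,0,0,0,0],
    [-0.6,0,0,0,0,0,0],
    [-0.8,0,0,0,0,0,0],
    [-1,0,0,0,0,0,0],
    [-1,0,0,0,0,0,0],
    [-1,0,0,0,0,0,0],
  ],
)

```text
t: 13.47
tcp_pos: [0.5361, -0.3258, 0.1625]
tcp_rot: [-0.001, 0.73, 0.683, -0.001]
wrist_force: [-0.0, 2.1, -3.2]
gripper_width: 0.0198
grasp_force: 50.0
```

```bash
python3 - <<'E'
from h import *
m=np.array([.5734,-.3504,-.0627])
go(m[0],m[1]-.004,.06,m[2])
E
```

```text
move [-0.13   0.197  0.512] [-0.001  -0.0001 -0.0014] | tcp [ 0.5361 -0.3258  0.1625] yaw -3.8475958324833095 q7 0.27758740526114534 F [-0.   2.1 -3.2] w 0.01980895106329556 t 13.4667
```

jog_arm(
  plan=[
    [-0.1,0.197,0,0,0,-0.001,0],
    [-0.1,0.197,0,0,0,-0.001,0],
    [-0.1,0.197,0.2,0,0,-0.001,0],
    [-0.1,0.197,0.35,0,0,-0.001,0],
    [-0.1,0.197,0.48,0,0,-0.001,0],
    [-0.1,0.197,0.512,0,0,-0.001,0],
    [-0.1,0.197,0.512,0,0,-0.001,0],
    [-0.1,0.197,0.512,0,0,-0.001,0],
    [-0.1,0.197,0.512,0,0,-0.001,0],
  ],
)

```text
t: 14.22
tcp_pos: [0.5771, -0.3451, 0.0651]
tcp_rot: [0.001, 0.727, 0.686, 0.001]
wrist_force: [1.2, 0.5, -3.7]
gripper_width: 0.0197
grasp_force: 50.0
```

```bash
python3 - <<'E'
from h import *
m=np.array([.5734,-.3504,-.0627])
go(m[0],m[1]-.004,.043,m[2])
E
```

```text
move [-0.047 -0.016  0.11 ] [0.0009 0.0004 0.0014] | tcp [ 0.5771 -0.3451  0.0651] yaw -3.3328667332160418 q7 0.24808436380258267 F [ 1.2  0.5 -3.7] w 0.019730847522821754 t 14.2167
```

jog_arm(
  plan=[
    [-0.047,-0.02,0.03,0,0,0,0],
    [-0.047,-0.02,0.055,0,0,0,0],
    [-0.047,-0.02,0.065,0,0,0,0],
    [-0.047,-0.02,0.072,0,0,0,0],
    [-0.047,-0.02,0.078,0,0,0,0],
    [-0.047,-0.02,0.082,0,0,0,0],
    [-0.047,-0.02,0.082,0,0,0,0],
    [-0.047,-0.02,0.082,0,0,0,0],
  ],
)

```text
t: 14.88
tcp_pos: [0.5714, -0.354, 0.0467]
tcp_rot: [0.0, 0.727, 0.686, 0.0]
wrist_force: [-0.2, 0.1, -3.4]
gripper_width: 0.0199
grasp_force: 50.0
```

```bash
python3 - <<'E'
from h import *
m=np.array([.5734,-.3504,-.0627])
go(m[0],m[1]-.004,.042,m[2])
E
```

```text
move [-0.001  0.01   0.023] [0.0001 0.     0.0014] | tcp [ 0.5714 -0.354   0.0467] yaw -3.3385401212917576 q7 0.25917437237938756 F [-0.2  0.1 -3.4] w 0.01993759521216981 t 14.8833
```

jog_arm(
  plan=[
    [0,0.005,0.01,0,0,0,0],
    [0,0.005,0.016,0,0,0,0],
    [0,0.005,0.02,0,0,0,0],
    [0,0.005,0.024,0,0,0,0],
    [0,0.005,0.024,0,0,0,0],
  ],
)

```text
t: 15.3
tcp_pos: [0.5721, -0.3542, 0.0415]
tcp_rot: [-0.0, 0.727, 0.686, -0.0]
wrist_force: [-0.2, 0.5, -2.3]
gripper_width: 0.0199
grasp_force: 50.0
```

jog_arm(
  plan=[
    [0,0,0.004,0,0,0,0],
    [0,0,0.008,0,0,0,0],
    [0,0,0.008,0,0,0,0],
  ],
)

```text
t: 15.55
tcp_pos: [0.5724, -0.3542, 0.041]
tcp_rot: [0.0, 0.728, 0.686, -0.0]
wrist_force: [-2.8, 1.1, 3.0]
gripper_width: 0.0197
grasp_force: 50.0
```

Contact (+3 N). I release and lift once the fingers are open.

jog_arm(
  plan=[
    [0,0,0,0,0,0,0.6],
    [0,0,0,0,0,0,0.6],
    [0,0,0,0,0,0,0.6],
    [0,0,0,0,0,0,0.6],
    [0,0,0,0,0,0,0.6],
    [0,0,0,0,0,0,0.6],
    [0,0,-0.15,0,0,0,0.6],
    [0,0,-0.35,0,0,0,0.6],
    [0,0,-0.55,0,0,0,0.8],
    [0,0,-0.6,0,0,0,0.8],
  ],
)

```text
t: 16.38
tcp_pos: [0.5748, -0.3552, 0.1675]
tcp_rot: [0.004, 0.727, 0.686, 0.001]
wrist_force: [0.3, 0.0, 0.7]
gripper_width: 0.059
grasp_force: 0.0
```

jog_arm(
  plan=[
    [0.2,-0.1,0,0,0,0,0.8],
    [0.4,-0.2,0,0,0,0,0.8],
    [0.6,-0.3,0,0,0,0,0.8],
    [0.8,-0.3,0,0,0,0,0.8],
    [1,-0.3,0,0,0,0,0.8],
    [1,-0.3,0,0,0,0,0.8],
  ],
)

```text
t: 16.88
tcp_pos: [0.5246, -0.1426, 0.1609]
tcp_rot: [-0.0, 0.724, 0.689, 0.001]
wrist_force: [-0.0, 0.2, 0.4]
gripper_width: 0.07
grasp_force: 0.0
```

```bash
cat > f3.py <<'E'
from h import *
import sys
im=vision.read_camera("top"); np.save("top2.npy",im); im=im.astype(float); g=im.mean(2)
# blanks: bright blobs over the paper
m=np.uint8((g>195)&(im[:,:,2]>180)); m[:,:190]=0; m[:150]=0; m[265:]=0; m[:,272:]=0
n,l,st,ce=cv2.connectedComponentsWithStats(m)
for i in range(1,n):
    if not 100<st[i,4]<600: continue
    x,y,w,h=st[i,:4]; c=ray("top",ce[i],.011)[0]
    q,s=max((fit("top",g,[box(-.035,.035,-.025,.025,.001,.011)],(c[0],c[1],a),(x-6,y-6,x+w+6,y+h+6)) for a in np.radians([-60,-20,20,60,90])),key=lambda t:t[1])
    print("blank",ce[i],st[i,4],q,np.degrees(q[2])%180,s)
E
python3 f3.py; python3 - <<'E'
from h import *
im=vision.read_camera("side"); crop(im,290,190,160,90,4.5,'s5')
go(.437,.377,.15,-.19+np.pi/2)
E
```

```text
blank [191.8859 184.1007] 149 [0.5985 0.4629 0.2265] 12.97606476079664 0.6396072848430954
blank [210.1839 227.9516] 310 [0.4371 0.3771 2.9488] 168.95444065136155 0.9790247189326238
blank [242.2492 243.4089] 313 [0.387  0.2691 0.3384] 19.387067238192515 0.939869609705727
move [ 2.6   -0.578  0.052] [ 0.0002  0.0003 -0.4567] | tcp [ 0.5245 -0.1484  0.1607] yaw -3.0871525823915267 q7 0.028674821441331783 F [ 0.7 -0.4 -0.1] w 0.0694579289270843 t 16.9833
```

View pics/s5.png

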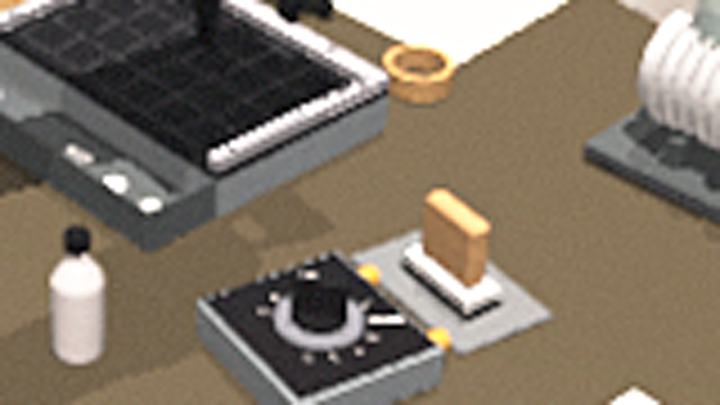

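The scraper stands on the grey mat at (450,270), the plate is clear, and the two blanks are unmoved, with fits of 0.98 and 0.94. Next, blank at (0.387, 0.269).

```bash
python3 - <<'E'
from h import *
go(.387,.269,.12,.338+np.pi/2)
E
```

```text
move [ 2.047 -0.799  0.202] [ 0.0003 -0.0001  0.3753] | tcp [ 0.5245 -0.1484  0.1607] yaw -3.0871525823915267 q7 0.028674821441331783 F [ 0.7 -0.4 -0.1] w 0.0694579289270843 t 16.9833
```

jog_arm(
  plan=[
    [1,-0.3,0,0,0,-0.32,0.8],
    [1,-0.3,0,0,0,-0.32,0.8],
    [1,-0.3,0,0,0,-0.32,0.8],
    [1,-0.3,0,0,0,-0.32,0.8],
    [1,-0.3,0,0,0,-0.32,0.8],
    [1,-0.3,0,0,0,-0.32,0.8],
    [1,-0.3,0,0,0,-0.32,0.8],
    [1,-0.3,0,0,0,-0.32,0.8],
    [1,-0.3,0,0,0,-0.32,0.8],
  ],
)

```text
t: 17.73
tcp_pos: [0.4763, 0.051, 0.1602]
tcp_rot: [0.0, 0.305, 0.952, -0.0]
wrist_force: [0.3, -0.1, -0.1]
gripper_width: 0.0696
grasp_force: 0.0
```

```bash
python3 - <<'E'
from h import *
go(.387,.269,.12,.338+np.pi/2)
E
```

```text
move [0.996 0.628 0.201] [-0.      0.0001 -0.3047] | tcp [0.4763 0.051  0.1602] yaw 54.515508645742564 q7 0.6711710251063179 F [ 0.3 -0.1 -0.1] w 0.06959071348328476 t 17.7333
```

jog_arm(
  plan=[
    [0.996,0.628,0.2,0,0,-0.305,0.8],
    [0.996,0.628,0.2,0,0,-0.305,0.8],
    [0.996,0.628,0.2,0,0,-0.305,0.8],
    [0.996,0.628,0.2,0,0,-0.305,0.8],
    [0.996,0.628,0.2,0,0,-0.305,0.8],
    [0.996,0.628,0.2,0,0,-0.305,0.8],
    [0.996,0.628,0.2,0,0,-0.305,0.8],
    [0.996,0.628,0.2,0,0,-0.305,0.8],
    [0.996,0.628,0.2,0,0,-0.305,0.8],
    [0.996,0.628,0.2,0,0,-0.305,0.8],
  ],
)

```text
t: 18.57
tcp_pos: [0.3882, 0.2698, 0.12]
tcp_rot: [-0.0, -0.163, 0.987, 0.0]
wrist_force: [-0.6, 0.3, 0.7]
gripper_width: 0.0696
grasp_force: 0.0
```

```bash
python3 - <<'E'
from h import *
go(.387,.269,.012,.338+np.pi/2)
print([(np.array(d["xyz"]).round(4).tolist(),round(d["conf"],2)) for d in (vision.read_camera("side") is None or vision.place_of("side","blank1"))])
E
```

```text
move [ 0.007 -0.002  0.54 ] [ 0.0001 -0.0001 -0.0035] | tcp [0.3882 0.2698 0.12  ] yaw 108.73480092964263 q7 1.0109639883331307 F [-0.6  0.3  0.7] w 0.06963524613185615 t 18.5667
[([0.4336, 0.3764, 0.0035], 0.5), ([0.3909, 0.2705, 0.0008], 0.46), ([0.5733, -0.3506, 0.0026], 0.3)]
```

jog_arm(
  plan=[
    [0.007,-0.002,0.2,0,0,-0.003,0.8],
    [0.007,-0.002,0.35,0,0,-0.003,0.8],
    [0.007,-0.002,0.48,0,0,-0.003,0.8],
    [0.007,-0.002,0.53,0,0,-0.003,0.8],
    [0.007,-0.002,0.543,0,0,-0.003,0.8],
    [0.007,-0.002,0.543,0,0,-0.003,0.8],
    [0.007,-0.002,0.543,0,0,-0.003,0],
    [0.007,-0.002,0.543,0,0,-0.003,0],
    [0.007,-0.002,0.543,0,0,-0.003,0],
    [0.007,-0.002,0.543,0,0,-0.003,0],
  ],
  force=30,
)

```text
t: 19.5
tcp_pos: [0.387, 0.2698, 0.0124]
tcp_rot: [0.001, -0.171, 0.985, -0.0]
wrist_force: [-0.9, -0.2, -0.1]
gripper_width: 0.0503
grasp_force: 0.2
```

jog_arm(
  plan=[
    [0,0,0,0,0,0,0],
    [0,0,0,0,0,0,0],
    [0,0,0,0,0,0,0],
    [0,0,-0.1,0,0,0,0],
    [0,0,-0.25,0,0,0,0],
    [0,0,-0.4,0,0,0,0],
    [0,0,-0.55,0,0,0,0],
    [0,0,-0.6,0,0,0,0],
    [0,0,-0.6,0,0,0,0],
  ],
)

```text
t: 20.25
tcp_pos: [0.3877, 0.2704, 0.134]
tcp_rot: [0.002, -0.171, 0.985, 0.0]
wrist_force: [0.1, -0.0, -0.4]
gripper_width: 0.0497
grasp_force: 30.0
```

```bash
python3 - <<'E'
from h import *
b=np.array([.5636,-.0095,.0923])
go(*place([[.044,.055,.10]],b)[0],b[2]+np.pi/2)
crop(vision.read_camera("side"),230,130,130,90,5,'s6')
E
```

```text
move [-0.638 -1.402  0.174] [-0.      0.0015  0.0798] | tcp [0.3877 0.2704 0.134 ] yaw 109.65970522827195 q7 1.0417478472398611 F [ 0.1 -0.  -0.4] w 0.04967133881470926 t 20.25
```

View pics/s6.png

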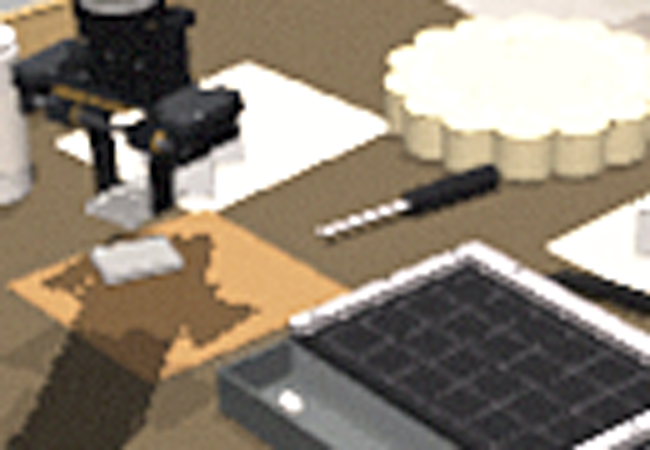

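Blank held level at (130,205) in the crop; the other blank is on the paper at (137,258). I carry it to the bed.

jog_arm(
  plan=[
    [-0.1,-0.2,0,0,0,0,0],
    [-0.2,-0.4,0,0,0,0.04,0],
    [-0.3,-0.6,0,0,0,0.08,0],
    [-0.4,-0.75,0,0,0,0.08,0],
    [-0.5,-0.9,0,0,0,0.08,0],
    [-0.638,-1,0,0,0,0.08,0],
    [-0.638,-1,0,0,0,0.08,0],
    [-0.638,-1,0,0,0,0.08,0],
  ],
)

```text
t: 20.97
tcp_pos: [0.574, 0.1232, 0.1288]
tcp_rot: [-0.002, -0.045, 0.999, 0.0]
wrist_force: [-0.5, -0.1, -0.4]
gripper_width: 0.0493
grasp_force: 30.0
```

```bash
python3 - <<'E'
from h import *
b=np.array([.5636,-.0095,.0923])
go(*place([[.043,.055,.08]],b)[0],b[2]+np.pi/2)
E
```

```text
move [-0.104 -0.381  0.243] [ 0.0003 -0.0011 -0.0008] | tcp [0.574  0.1232 0.1288] yaw 95.15057413154777 q7 1.1042617393815135 F [-0.5 -0.1 -0.4] w 0.049332824223659366 t 20.9667
```

jog_arm(
  plan=[
    [-0.1,-0.15,0,0,0,0,0],
    [-0.1,-0.3,0,0,0,0,0],
    [-0.1,-0.38,0,0,0,0,0],
    [-0.1,-0.38,0,0,0,0,0],
    [-0.1,-0.38,0.1,0,0,0,0],
    [-0.1,-0.38,0.2,0,0,0,0],
    [-0.1,-0.38,0.24,0,0,0,0],
    [-0.1,-0.38,0.24,0,0,0,0],
    [-0.1,-0.38,0.24,0,0,0,0],
  ],
)

```text
t: 21.72
tcp_pos: [0.6001, 0.0516, 0.0835]
tcp_rot: [-0.0, -0.047, 0.999, 0.0]
wrist_force: [-0.7, 0.1, -0.1]
gripper_width: 0.0495
grasp_force: 30.0
```

```bash
python3 - <<'E'
from h import *
b=np.array([.5636,-.0095,.0923])
go(*place([[.043,.055,.057]],b)[0],b[2]+np.pi/2)
E
```

```text
move [-0.005 -0.012  0.132] [ 0.0001 -0.0003  0.0005] | tcp [0.6001 0.0516 0.0835] yaw 95.38028442865327 q7 1.2069594204145457 F [-0.7  0.1 -0.1] w 0.04946806761409887 t 21.7167
```

jog_arm(
  plan=[
    [-0.005,-0.012,0.05,0,0,0,0],
    [-0.005,-0.012,0.09,0,0,0,0],
    [-0.005,-0.012,0.11,0,0,0,0],
    [-0.005,-0.012,0.12,0,0,0,0],
    [-0.005,-0.012,0.126,0,0,0,0],
    [-0.005,-0.012,0.126,0,0,0,0],
    [-0.005,-0.012,0.126,0,0,0,0],
  ],
)

```text
t: 22.3
tcp_pos: [0.6021, 0.0482, 0.0586]
tcp_rot: [0.0, -0.046, 0.999, -0.0]
wrist_force: [0.2, 0.0, -0.2]
gripper_width: 0.0494
grasp_force: 30.0
```

jog_arm(
  plan=[
    [0,0,0.003,0,0,0,0],
    [0,0,0.006,0,0,0,0],
    [0,0,0.006,0,0,0,0],
  ],
)

```text
t: 22.55
tcp_pos: [0.602, 0.0481, 0.0572]
tcp_rot: [0.0, -0.046, 0.999, -0.0]
wrist_force: [0.1, -0.4, -0.6]
gripper_width: 0.0496
grasp_force: 30.0
```

jog_arm(
  plan=[
    [-0.006,0,0.004,0,0,0,0],
    [-0.012,0,0.004,0,0,0,0],
    [-0.018,0,0.004,0,0,0,0],
    [-0.024,0,0.004,0,0,0,0],
    [-0.03,0,0.004,0,0,0,0],
    [-0.03,0,0.004,0,0,0,0],
  ],
  force=12,
)

```text
t: 23.05
tcp_pos: [0.6078, 0.0487, 0.0564]
tcp_rot: [-0.0, -0.046, 0.999, -0.0]
wrist_force: [-3.5, -0.0, 3.7]
gripper_width: 0.0499
grasp_force: 12.0
```

jog_arm(
  plan=[
    [-0.004,0,0,0,0,0,0],
    [-0.008,0,0,0,0,0,0],
    [-0.008,0,0,0,0,0,0],
  ],
)

```text
t: 23.3
tcp_pos: [0.608, 0.0487, 0.0563]
tcp_rot: [-0.002, -0.046, 0.999, -0.0]
wrist_force: [-10.4, -1.2, 9.5]
gripper_width: 0.0498
grasp_force: 12.0
```

Contact with fence and plate at bed x ≈ 49.6 mm, as expected. I release and lift.

jog_arm(
  plan=[
    [0.004,0,-0.003,0,0,0,0.75],
    [0.004,0,-0.003,0,0,0,0.75],
    [0.004,0,-0.003,0,0,0,0.75],
    [0.004,0,-0.003,0,0,0,0.75],
    [0.004,0,-0.15,0,0,0,0.75],
    [0.004,0,-0.35,0,0,0,0.8],
    [0.004,0,-0.45,0,0,0,0.8],
    [0.004,0,-0.45,0,0,0,0.8],
  ],
)

```text
t: 23.97
tcp_pos: [0.6113, 0.0497, 0.1516]
tcp_rot: [0.004, -0.046, 0.999, 0.0]
wrist_force: [0.4, 0.2, 0.5]
gripper_width: 0.069
grasp_force: 0.0
```

```bash
python3 f3.py; python3 - <<'E'
from h import *
go(.4371,.3771,.13,-.1927+np.pi/2)
E
```

```text
blank [191.8792 184.1007] 149 [0.5984 0.4629 0.2236] 12.812307382856517 0.6397093931084624
blank [210.1721 228.0195] 308 [ 0.4372  0.3771 -0.1854] 169.37651136265325 0.9791568873518912
move [0.712 1.712 0.091] [0.0001 0.0015 0.0907] | tcp [0.6103 0.0492 0.1489] yaw 95.2795974950009 q7 1.2460947192534233 F [-0.5  0.2 -1.3] w 0.06894848257746589 t 24.0167
```

jog_arm(
  plan=[
    [0.15,0.2,0,0,0,0,0.8],
    [0.3,0.4,0,0,0,0.04,0.8],
    [0.45,0.6,0,0,0,0.09,0.8],
    [0.6,0.8,0,0,0,0.09,0.8],
    [0.712,1,0,0,0,0.09,0.8],
    [0.712,1,0,0,0,0.09,0.8],
  ],
)

```text
t: 24.52
tcp_pos: [0.4463, 0.236, 0.1454]
tcp_rot: [-0.0, 0.095, 0.995, -0.0]
wrist_force: [0.2, 0.9, -0.1]
gripper_width: 0.0698
grasp_force: 0.0
```

```bash
python3 - <<'E'
from h import *
go(.4371,.3771,.1,-.19+np.pi/2)
im=vision.read_camera("top"); np.save("top3.npy",im)
k=5; c=cv2.resize(im[145:225,280:375],None,fx=k,fy=k,interpolation=cv2.INTER_CUBIC)
b=np.array([.5636,-.0095,.0923])
uv=((proj("top",place(box(.015,.085,.03,.08,.055,.055),b))-[280,145]+.5)*k).astype(np.int32); cv2.polylines(c,[cv2.convexHull(uv)],True,(255,0,0),1)
cv2.imwrite("pics/t3.png",c[:,:,::-1])
g=im.mean(2)
for y in(.055,): print(fit("top",g,[box(-.035,.035,-.025,.025,.055,.055)],place([[.046,y,0]],b)[0][:2].tolist()+[.09],(296,163,322,192)), place([[.05,y,0]],b)[0])
E
```

```text
move [0.178 0.684 0.227] [-0.0003 -0.0002 -0.0001] | tcp [0.4463 0.236  0.1454] yaw 79.09735719673701 q7 0.6262523635981047 F [ 0.2  0.9 -0.1] w 0.06981591572555462 t 24.5167
(array([0.5939, 0.0189, 0.0926]), np.float64(0.8839765844810364)) [0.6083 0.0499 0.    ]
```

View pics/t3.png

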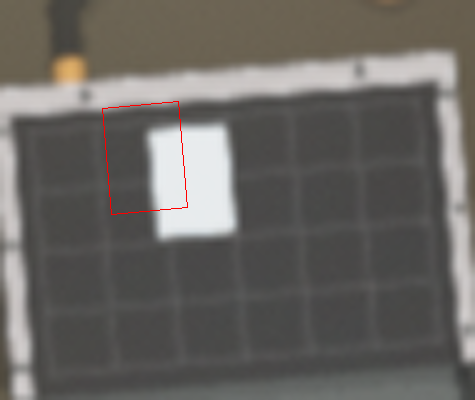

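The overlay shows the first blank has been knocked to about (193,182) in the crop, 17 mm off the fence but still square. I fetch the second one first, then mend it.

jog_arm(
  plan=[
    [0.1,0.2,0,0,0,0,0.8],
    [0.17,0.4,0,0,0,0,0.8],
    [0.17,0.6,0,0,0,0,0.8],
    [0.17,0.667,0,0,0,0,0.8],
    [0.17,0.667,0.1,0,0,0,0.8],
    [0.17,0.667,0.227,0,0,0,0.8],
    [0.17,0.667,0.227,0,0,0,0.8],
    [0.17,0.667,0.227,0,0,0,0.8],
  ],
)

```text
t: 25.23
tcp_pos: [0.4397, 0.3712, 0.0995]
tcp_rot: [-0.001, 0.095, 0.995, -0.001]
wrist_force: [0.3, 0.6, -0.2]
gripper_width: 0.0694
grasp_force: 0.0
```

```bash
python3 - <<'E'
from h import *
go(.4371,.3771,.0125,-.19+np.pi/2)
im=np.load("top3.npy"); g=im.mean(2); b=np.array([.5636,-.0095,.0923])
q,s=fit("top",g,[box(-.035,.035,-.025,.025,.055,.055)],(.594,.015,.09),(306,167,333,197)); print(q,s)
d=q[:2]-b[:2];t=b[2];print("bed",d@[np.cos(t),np.sin(t)],d@[-np.sin(t),np.cos(t)])
E
```

```text
move [0.017 0.027 0.435] [-0.0008 -0.0008 -0.0001] | tcp [0.4397 0.3712 0.0995] yaw 79.09052772654944 q7 0.29679781202860755 F [ 0.3  0.6 -0.2] w 0.06943014804679867 t 25.2333
[0.5933 0.0189 0.0954] 0.9937044346429661
bed 0.0322057037471392 0.025504778744123484
```

jog_arm(
  plan=[
    [0.013,0.022,0.2,0,0,0,0.8],
    [0.013,0.022,0.35,0,0,0,0.8],
    [0.013,0.022,0.42,0,0,0,0.8],
    [0.013,0.022,0.44,0,0,0,0.8],
    [0.013,0.022,0.44,0,0,0,0.8],
    [0.013,0.022,0.44,0,0,0,0],
    [0.013,0.022,0.44,0,0,0,0],
    [0.013,0.022,0.44,0,0,0,0],
    [0.013,0.022,0.44,0,0,0,0],
    [0.013,0.022,0.44,0,0,0,0],
  ],
  force=30,
)

```text
t: 26.07
tcp_pos: [0.4393, 0.3774, 0.014]
tcp_rot: [0.001, 0.095, 0.995, 0.0]
wrist_force: [-1.2, -1.7, 6.7]
gripper_width: 0.0493
grasp_force: 30.0
```

jog_arm(
  plan=[
    [0,0,0,0,0,0,0],
    [0,0,0,0,0,0,0],
    [0,0,0,0,0,0,0],
    [0,0,-0.1,0,0,0,0],
    [0,0,-0.25,0,0,0,0],
    [0,0,-0.4,0,0,0,0],
    [0,0,-0.55,0,0,0,0],
    [0,0,-0.6,0,0,0,0],
    [0,0,-0.6,0,0,0,0],
  ],
)

```text
t: 26.82
tcp_pos: [0.4397, 0.3782, 0.1358]
tcp_rot: [0.002, 0.095, 0.995, 0.001]
wrist_force: [-0.0, -0.2, -1.9]
gripper_width: 0.0496
grasp_force: 30.0
```

```bash
python3 - <<'E'
from h import *
b=np.array([.5636,-.0095,.0923])
go(*place([[.043,-.075,.12]],b)[0],b[2]+np.pi/2)
E
```

```text
move [-1.286 -2.086  0.077] [ 0.0008  0.0012 -0.0901] | tcp [0.4397 0.3782 0.1358] yaw 79.07912778153343 q7 0.3089293674450444 F [-0.  -0.2 -1.9] w 0.04958778793264914 t 26.8167
```

jog_arm(
  plan=[
    [-0.12,-0.2,0,0,0,0,0],
    [-0.24,-0.4,0,0,0,-0.03,0],
    [-0.36,-0.6,0,0,0,-0.06,0],
    [-0.48,-0.8,0,0,0,-0.09,0],
    [-0.64,-1,0,0,0,-0.09,0],
    [-0.64,-1,0,0,0,-0.09,0],
    [-0.64,-1,0,0,0,-0.09,0],
  ],
)

```text
t: 27.4
tcp_pos: [0.529, 0.1482, 0.1308]
tcp_rot: [-0.001, -0.041, 0.999, -0.002]
wrist_force: [-0.1, -1.0, -1.1]
gripper_width: 0.0495
grasp_force: 30.0
```

```bash
python3 - <<'E'
from h import *
b=np.array([.5636,-.0095,.0923])
go(*place([[.044,-.075,.085]],b)[0],b[2]+np.pi/2)
E
```

```text
move [-0.332 -1.172  0.232] [-0.001  -0.0006 -0.0032] | tcp [0.529  0.1482 0.1308] yaw 94.7158597039032 q7 1.034404707844897 F [-0.1 -1.  -1.1] w 0.04947192174274199 t 27.4
```

jog_arm(
  plan=[
    [-0.15,-0.2,0,0,0,0,0],
    [-0.3,-0.4,0,0,0,-0.003,0],
    [-0.33,-0.6,0,0,0,-0.003,0],
    [-0.33,-0.8,0,0,0,-0.003,0],
    [-0.33,-1,0,0,0,-0.003,0],
    [-0.33,-1,0,0,0,-0.003,0],
    [-0.33,-1,0,0,0,-0.003,0],
    [-0.33,-1,0,0,0,-0.003,0],
  ],
)

```text
t: 28.07
tcp_pos: [0.61, -0.037, 0.1315]
tcp_rot: [-0.001, -0.05, 0.999, 0.0]
wrist_force: [-1.1, 0.7, -1.1]
gripper_width: 0.0494
grasp_force: 30.0
```

```bash
python3 - <<'E'
from h import *
b=np.array([.5636,-.0095,.0923])
go(*place([[.045,-.075,.085]],b)[0],b[2]+np.pi/2)
E
```

```text
move [-0.005 -0.217  0.232] [ 0.0002 -0.0006  0.0025] | tcp [ 0.61   -0.037   0.1315] yaw 95.74133406146785 q7 1.3774941925067548 F [-1.1  0.7 -1.1] w 0.04938025043227508 t 28.0667
```

jog_arm(
  plan=[
    [-0.005,-0.15,0,0,0,0.001,0],
    [-0.005,-0.2,0,0,0,0.001,0],
    [-0.005,-0.2,0,0,0,0.001,0],
    [-0.005,-0.2,0.1,0,0,0.001,0],
    [-0.005,-0.2,0.2,0,0,0.001,0],
    [-0.005,-0.2,0.24,0,0,0.001,0],
    [-0.005,-0.2,0.24,0,0,0.001,0],
    [-0.005,-0.2,0.24,0,0,0.001,0],
    [-0.005,-0.2,0.24,0,0,0.001,0],
  ],
)

```text
t: 28.82
tcp_pos: [0.6163, -0.0755, 0.0861]
tcp_rot: [0.001, -0.05, 0.999, 0.0]
wrist_force: [0.0, 0.5, 0.5]
gripper_width: 0.0492
grasp_force: 30.0
```

```bash
python3 - <<'E'
from h import *
b=np.array([.5636,-.0095,.0923])
go(*place([[.045,-.075,.06]],b)[0],b[2]+np.pi/2)
E
```

```text
move [ 0.007 -0.022  0.13 ] [-0.      0.0004  0.0022] | tcp [ 0.6163 -0.0755  0.0861] yaw 95.69249486531544 q7 1.4137860729097216 F [0.  0.5 0.5] w 0.04918269387133426 t 28.8167
```

jog_arm(
  plan=[
    [0.007,-0.01,0.05,0,0,0.002,0],
    [0.007,-0.01,0.09,0,0,0.002,0],
    [0.007,-0.01,0.115,0,0,0.002,0],
    [0.007,-0.01,0.125,0,0,0.002,0],
    [0.007,-0.01,0.125,0,0,0.002,0],
    [0.007,-0.01,0.132,0,0,0.002,0],
    [0.007,-0.01,0.132,0,0,0.002,0],
  ],
)

```text
t: 29.4
tcp_pos: [0.6146, -0.0784, 0.0586]
tcp_rot: [0.0, -0.046, 0.999, 0.0]
wrist_force: [-0.1, 0.2, -0.6]
gripper_width: 0.0491
grasp_force: 30.0
```

jog_arm(
  plan=[
    [0,0,0.004,0,0,0,0],
    [0,0,0.008,0,0,0,0],
    [0,0,0.008,0,0,0,0],
  ],
)

```text
t: 29.65
tcp_pos: [0.6148, -0.0784, 0.058]
tcp_rot: [0.0, -0.046, 0.999, -0.0]
wrist_force: [-3.4, -0.2, 7.9]
gripper_width: 0.0495
grasp_force: 30.0
```

jog_arm(
  plan=[
    [-0.006,0,-0.001,0,0,0,0],
    [-0.012,0,-0.001,0,0,0,0],
    [-0.018,0,-0.001,0,0,0,0],
    [-0.024,0,-0.001,0,0,0,0],
    [-0.03,0,-0.001,0,0,0,0],
    [-0.03,0,-0.001,0,0,0,0],
  ],
  force=12,
)

```text
t: 30.15
tcp_pos: [0.6208, -0.0779, 0.058]
tcp_rot: [0.0, -0.046, 0.999, -0.0]
wrist_force: [-3.2, 0.6, 6.5]
gripper_width: 0.0497
grasp_force: 12.0
```

jog_arm(
  plan=[
    [-0.005,0,0,0,0,0,0],
    [-0.01,0,0,0,0,0,0],
    [-0.01,0,0,0,0,0,0],
  ],
)

```text
t: 30.4
tcp_pos: [0.6227, -0.0778, 0.0579]
tcp_rot: [0.0, -0.046, 0.999, -0.0]
wrist_force: [-3.5, -0.9, 6.1]
gripper_width: 0.0498
grasp_force: 12.0
```

Bed x ≈ 52.6 mm with no contact yet, so I keep pushing gently.

jog_arm(
  plan=[
    [-0.004,0,0,0,0,0,0],
    [-0.008,0,0,0,0,0,0],
    [-0.008,0,0,0,0,0,0],
  ],
)

```text
t: 30.65
tcp_pos: [0.6233, -0.0778, 0.0579]
tcp_rot: [-0.001, -0.046, 0.999, -0.0]
wrist_force: [-8.4, -1.3, 11.4]
gripper_width: 0.0499
grasp_force: 12.0
```

jog_arm(
  plan=[
    [-0.003,0,0,0,0,0,0],
    [-0.006,0,0,0,0,0,0],
    [-0.006,0,0,0,0,0,0],
  ],
)

```text
t: 30.9
tcp_pos: [0.6237, -0.0777, 0.0576]
tcp_rot: [-0.002, -0.046, 0.999, -0.001]
wrist_force: [-11.0, -0.3, 12.2]
gripper_width: 0.0499
grasp_force: 12.0
```

jog_arm(
  plan=[
    [0.006,0,-0.005,0,0,0,0.75],
    [0.006,0,-0.005,0,0,0,0.75],
    [0.006,0,-0.005,0,0,0,0.75],
    [0.006,0,-0.005,0,0,0,0.75],
    [0.006,0,-0.005,0,0,0,0.75],
    [0.006,0,-0.1,0,0,0,0.8],
    [0.006,0,-0.2,0,0,0,0.8],
    [0.006,0,-0.25,0,0,0,0.8],
    [0.006,0,-0.25,0,0,0,0.8],
  ],
)

```text
t: 31.65
tcp_pos: [0.6256, -0.0774, 0.1095]
tcp_rot: [0.002, -0.046, 0.999, -0.0]
wrist_force: [0.1, 0.5, -0.2]
gripper_width: 0.0693
grasp_force: 0.0
```

```bash
cat > f4.py <<'E'
from h import *
def measure():
    im=vision.read_camera("top"); np.save("top4.npy",im); g=im.mean(2); b=np.array([.5636,-.0095,.0923])
    m=np.uint8(g>175)*255; m[cv2.fillConvexPoly(np.zeros(g.shape,np.uint8),cv2.convexHull(proj("top",place(box(-.1,.0835,-.137,.137,.045,.055),b)).astype(np.int32)),1)==0]=0
    n,l,st,ce=cv2.connectedComponentsWithStats(m)
    for i in range(1,n):
        if st[i,4]<30: continue
        x,y,w,h=st[i,:4]; c=ray("top",ce[i],.055)[0]
        q,s=fit("top",g,[box(-.035,.035,-.025,.025,.055,.055)],(c[0],c[1],.09),(x-5,y-2,x+w+5,y+h+5))
        d=q[:2]-b[:2];t=b[2];print("px",ce[i],st[i,4],"world",q,"bed",d@[np.cos(t),np.sin(t)],d@[-np.sin(t),np.cos(t)],np.degrees(q[2]-t),s)
if __name__=="__main__": measure()
E
python3 f4.py; python3 - <<'E'
from h import *
go(.5933,.0189,.1,.0954+np.pi/2)
E
```

```text
px [350.4118 169.2647] 34 world [ 0.6392 -0.1054  0.2427] bed 0.06643155666264366 -0.10242898248404869 8.615931106843528 0.6095360453058326
px [354.4516 167.3226] 31 world [ 0.6391 -0.1049  0.1889] bed 0.06640564450109732 -0.10199473366985987 5.53469339673346 0.7785233156088178
px [344.5   180.625] 32 world [ 0.6183 -0.0783  0.1152] bed 0.048110999435093366 -0.07352838622935182 1.310418740260957 0.768738407707411
move [0.112 0.495 0.039] [-0.0002  0.0006 -0.001 ] | tcp [ 0.6248 -0.0776  0.1079] yaw 95.28198818100549 q7 1.420518609528674 F [-0.1 -0.4 -1.1] w 0.06925464483602468 t 31.7
```

jog_arm(
  plan=[
    [0.1,0.2,0,0,0,0,0.8],
    [0.115,0.4,0,0,0,0,0.8],
    [0.115,0.493,0,0,0,0,0.8],
    [0.115,0.493,0,0,0,0,0.8],
    [0.115,0.493,0,0,0,0,0.8],
  ],
)

```text
t: 32.12
tcp_pos: [0.5914, 0.0197, 0.1061]
tcp_rot: [-0.001, -0.047, 0.999, -0.0]
wrist_force: [0.0, -1.3, 0.3]
gripper_width: 0.0698
grasp_force: 0.0
```

```bash
python3 - <<'E'
from h import *
go(.5933,.0189,.057,.0954+np.pi/2)
im=vision.read_camera("side"); crop(im,245,135,130,100,5,'s7')
E
```

```text
move [-0.009 -0.005  0.246] [-0.     -0.0003 -0.0001] | tcp [0.5914 0.0197 0.1061] yaw 95.44369871086158 q7 1.2633922126588217 F [ 0.  -1.3  0.3] w 0.06981476595407046 t 32.1167
```

View pics/s7.png

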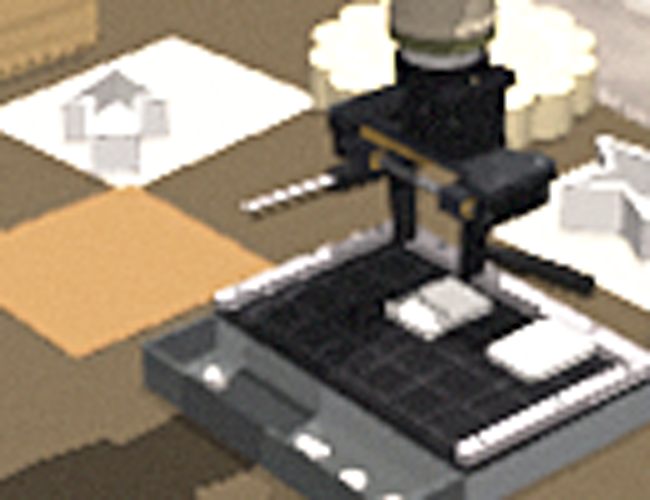

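The first blank lies at (440,305) in the crop, below the open gripper. The other is against the fence at (545,350). I descend, grip and slide it home.

jog_arm(
  plan=[
    [-0.007,-0.003,0.1,0,0,0,0.8],
    [-0.007,-0.003,0.19,0,0,0,0.8],
    [-0.007,-0.003,0.225,0,0,0,0.8],
    [-0.007,-0.003,0.235,0,0,0,0.8],
    [-0.007,-0.003,0.235,0,0,0,0],
    [-0.007,-0.003,0.235,0,0,0,0],
    [-0.007,-0.003,0.235,0,0,0,0],
    [-0.007,-0.003,0.235,0,0,0,0],
    [-0.007,-0.003,0.235,0,0,0,0],
    [-0.007,-0.003,0.235,0,0,0,0],
  ],
  force=12,
)

```text
t: 33.0
tcp_pos: [0.5941, 0.0181, 0.061]
tcp_rot: [0.001, -0.046, 0.999, -0.0]
wrist_force: [-0.1, -0.7, 4.9]
gripper_width: 0.0495
grasp_force: 12.0
```

```bash
python3 - <<'E'
from h import *
b=np.array([.5636,-.0095,.0923])
go(*place([[.05,.026,.057]],b)[0],b[2]+np.pi/2)
E
```

```text
move [-0.086  0.007  0.02 ] [-0.0001  0.0004 -0.    ] | tcp [0.5941 0.0181 0.061 ] yaw 95.28538693282185 q7 1.232201836121565 F [-0.1 -0.7  4.9] w 0.04951246281568577 t 33.0
```

jog_arm(
  plan=[
    [-0.01,0,0.005,0,0,0,0],
    [-0.025,0,0.005,0,0,0,0],
    [-0.04,0,0.005,0,0,0,0],
    [-0.055,0,0.005,0,0,0,0],
    [-0.067,0,0.005,0,0,0,0],
    [-0.075,0,0.005,0,0,0,0],
    [-0.08,0,0.005,0,0,0,0],
    [-0.08,0,0.005,0,0,0,0],
  ],
)

```text
t: 33.67
tcp_pos: [0.6093, 0.0197, 0.06]
tcp_rot: [-0.0, -0.046, 0.999, -0.0]
wrist_force: [-5.6, -0.8, 9.6]
gripper_width: 0.0496
grasp_force: 12.0
```

jog_arm(
  plan=[
    [-0.005,0,0,0,0,0,0],
    [-0.01,0,0,0,0,0,0],
    [-0.01,0,0,0,0,0,0],
  ],
)

```text
t: 33.92
tcp_pos: [0.6113, 0.0199, 0.06]
tcp_rot: [-0.0, -0.046, 0.999, -0.0]
wrist_force: [-5.5, 0.2, 9.8]
gripper_width: 0.05
grasp_force: 12.0
```

jog_arm(
  plan=[
    [-0.005,0,-0.001,0,0,0,0],
    [-0.01,0,-0.001,0,0,0,0],
    [-0.01,0,-0.001,0,0,0,0],
  ],
)

```text
t: 34.17
tcp_pos: [0.6123, 0.0199, 0.0599]
tcp_rot: [-0.001, -0.046, 0.999, -0.0]
wrist_force: [-9.1, -1.2, 11.1]
gripper_width: 0.0499
grasp_force: 12.0
```

jog_arm(
  plan=[
    [-0.003,0,0,0,0,0,0],
    [-0.006,0,0,0,0,0,0],
    [-0.006,0,0,0,0,0,0],
  ],
)

```text
t: 34.42
tcp_pos: [0.6128, 0.02, 0.0595]
tcp_rot: [-0.002, -0.046, 0.999, -0.001]
wrist_force: [-11.7, -1.8, 11.3]
gripper_width: 0.0498
grasp_force: 12.0
```

Against the fence. I release, lift high and retreat so I can check the result from above.

jog_arm(
  plan=[
    [0.008,0,-0.006,0,0,0,0.75],
    [0.008,0,-0.006,0,0,0,0.75],
    [0.008,0,-0.006,0,0,0,0.75],
    [0.008,0,-0.006,0,0,0,0.75],
    [0.008,0,-0.006,0,0,0,0.75],
    [0.008,0,-0.1,0,0,0,0.8],
    [0.008,0,-0.25,0,0,0,0.8],
    [0.008,0,-0.4,0,0,0,0.8],
    [0.1,0,-0.5,0,0,0,0.8],
    [0.2,-0.2,-0.5,0,0,0,0.8],
  ],
)

```text
t: 35.25
tcp_pos: [0.5812, -0.0118, 0.1643]
tcp_rot: [0.004, -0.052, 0.999, 0.002]
wrist_force: [2.7, 0.5, 0.3]
gripper_width: 0.0698
grasp_force: 0.0
```

jog_arm(
  plan=[
    [0.1,-0.2,0,0,0,0,0.8],
    [0.2,-0.4,0,0,0,0,0.8],
    [0.3,-0.6,0,0,0,0,0.8],
    [0.4,-0.8,0,0,0,0,0.8],
    [0.5,-1,0,0,0,0,0.8],
    [0.5,-1,0,0,0,0,0.8],
    [0.5,-1,0,0,0,0,0.8],
  ],
)

```text
t: 35.83
tcp_pos: [0.4963, -0.2346, 0.159]
tcp_rot: [-0.001, -0.042, 0.999, -0.001]
wrist_force: [-0.0, 0.8, -0.3]
gripper_width: 0.0694
grasp_force: 0.0
```

```bash
python3 f4.py; python3 - <<'E'
from h import *
crop(np.load("top4.npy"),280,145,175,115,4.5,'t5')
go(.4292,-.3569,.12)
E
```

```text
px [347.6715 171.5584] 274 world [ 0.6254 -0.0795  0.0557] bed 0.05505175389180777 -0.07541274133623324 -2.0964096097426843 0.8923511856038079
px [318.5569 175.2308] 325 world [0.614  0.0174 0.0892] bed 0.05264728634905488 0.022138402397517076 -0.17774966687034008 0.891134432068944
move [ 0.396 -0.595  0.196] [-0.0001 -0.0001 -0.    ] | tcp [ 0.4976 -0.2314  0.1592] yaw 95.03653615607836 q7 1.8148154111034154 F [ 0.3 -0.1  0.3] w 0.06958504092790851 t 35.8833
```

View pics/t5.png

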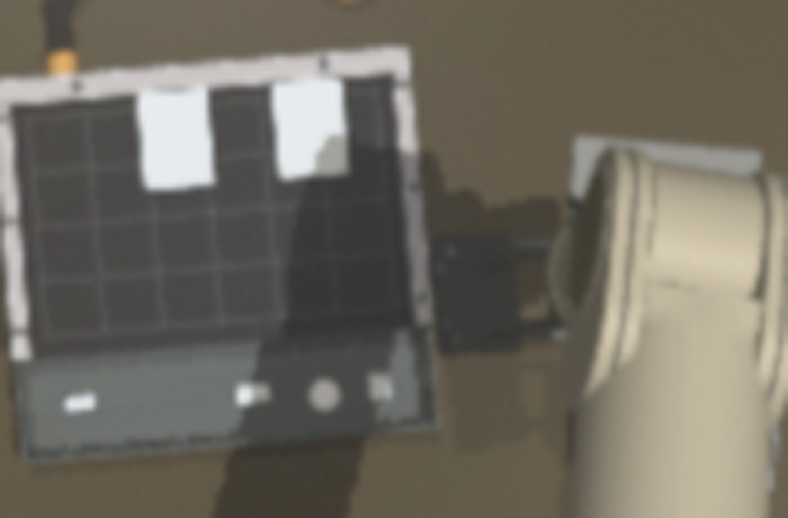

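Both blanks lie flush and square against the fence, at (177,140) and (310,128) in the crop. The four chips are in the trough. Next is the knob: measure its pointer from the first picture.

```bash
python3 - <<'E'
from h import *
im=np.load("top0.npy").astype(float); g=im.mean(2)
cx,cy,yw=.4292,-.3569,-.0945
# tick ring check: bright ticks at z=.035 and knob patch
M=[]
for sx in np.arange(-.03,.0301,.0015):
    for sy in np.arange(-.03,.0301,.0015): M.append((sx,sy))
M=np.array(M); uv=proj("top",np.c_[cx+M[:,0],cy+M[:,1],np.full(len(M),.079)])
v=cv2.remap(g.astype(np.float32),uv[:,0].astype(np.float32)[None],uv[:,1].astype(np.float32)[None],cv2.INTER_CUBIC)[0]
for dcx,dcy in((0,0),(.002,.002),(-.002,-.002)):
  best=[]
  for a in np.arange(-.3,.9,.02):
    th=yw+3*np.pi/4-a; c=M-[dcx,dcy]; u=c@[np.cos(th),np.sin(th)]; w=c@[-np.sin(th),np.cos(th)]
    ins=(u>.004)&(u<.019)&(abs(w)<.003); out=(u>-.019)&(u<-.004)&(abs(w)<.003)
    best.append((v[ins].mean()-v[out].mean(),a))
  print(max(best))
V=v.reshape(41,41)[::-3,::-3]; print(V.astype(int))
o=robot.get_obs(); print(o["q"])
im=vision.read_camera("side"); print([(d["xyz"],d["conf"]) for d in vision.place_of("side","vac_knob_grip")])
E
```

```text
(np.float32(45.63324), np.float64(-0.03999999999999976))
(np.float32(48.134434), np.float64(-0.17999999999999988))
(np.float32(27.35675), np.float64(0.1400000000000004))
[[ 76  96 116 129 133 134 130 124 114 123  91  65  65  66]
 [110 136 143 143 141 142 142 142 139 125  92  70  75  74]
 [140 143 134 112 104 105 104 118 133 133 115  89  96  78]
 [144 120  90  71  61  57  56  67  84  90 105 102  83  70]
 [134  84  63  60  49  46  46  46  53  60  83 107  82  67]
 [113  65  61  53  47  43  49  55  61  64  83 115  97  74]
 [ 89  53  49  47  45  56  70  65  62  69 106 137 109  91]
 [ 76  48  45  47  63  96 106  74  60  72 116 141 107  82]
 [ 90  55  44  66 107 121 104  68  63  87 132 138  99  67]
 [127  94  52  69 110  91  66  65  78 113 140 127  95  79]
 [148 125  85  62  66  65  68  81 109 137 142 116 109 108]
 [141 145 135 112  98 100 106 122 142 143 124  85  82  98]
 [111 139 148 144 137 139 140 146 143 122  96  71  68  70]
 [ 77 103 124 135 138 139 135 129 114  95 109  91  69  67]]
[ 1.0673  0.329  -0.8439  1.7222  0.2617  1.208   1.8148]
[([0.4334, -0.3525, 0.073], 0.5)]
```

```bash
python3 - <<'E'
from h import *
go(.430,-.356,.12,np.radians(42))
E
```

```text
move [ 0.403 -0.605  0.197] [0.0002 0.0001 0.2963] | tcp [ 0.499  -0.228   0.1595] yaw 95.34067449821403 q7 1.8140691066019743 F [ 0.2  0.4 -0. ] w 0.06967597161021663 t 35.9833
```

jog_arm(
  plan=[
    [0.1,-0.2,0,0,0,0.296,0.7],
    [0.2,-0.4,0,0,0,0.296,0.7],
    [0.403,-0.605,0,0,0,0.296,0.7],
    [0.403,-0.605,0,0,0,0.296,0.7],
    [0.403,-0.605,0.1,0,0,0.296,0.7],
    [0.403,-0.605,0.197,0,0,0.296,0.7],
    [0.403,-0.605,0.197,0,0,0.296,0.7],
    [0.403,-0.605,0.197,0,0,0.296,0.7],
    [0.403,-0.605,0.197,0,0,0.296,0.7],
    [0.403,-0.605,0.197,0,0,0.296,0.7],
  ],
)

```text
t: 36.82
tcp_pos: [0.4306, -0.3556, 0.1201]
tcp_rot: [0.0, 0.404, 0.915, 0.0]
wrist_force: [0.8, -0.2, -0.6]
gripper_width: 0.0609
grasp_force: 0.0
```

```bash
python3 - <<'E'
from h import *
go(.430,-.356,.061,np.radians(42))
im=vision.read_camera("side"); crop(im,325,215,90,80,6,'s8')
E
```

```text
move [ 0.001 -0.004  0.296] [0.0001 0.0001 0.0016] | tcp [ 0.4306 -0.3556  0.1201] yaw 42.288843006245195 q7 1.182732993431239 F [ 0.8 -0.2 -0.6] w 0.06092940105655535 t 36.8167
```

View pics/s8.png

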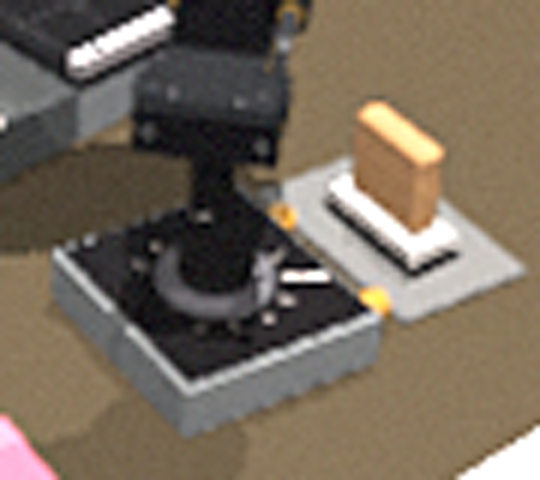

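I count 16 pictures viewed, over the limit of 14, so I view no more and rely on numbers from here. The gripper is centred over the knob; I descend and close softly.

jog_arm(
  plan=[
    [0,-0.003,0.12,0,0,0.001,0.7],
    [0,-0.003,0.22,0,0,0.001,0.6],
    [0,-0.003,0.28,0,0,0.001,0.5],
    [0,-0.003,0.296,0,0,0.001,0.4],
    [0,-0.003,0.296,0,0,0.001,0],
    [0,-0.003,0.296,0,0,0.001,0],
    [0,-0.003,0.296,0,0,0.001,0],
    [0,-0.003,0.296,0,0,0.001,0],
    [0,-0.003,0.296,0,0,0.001,0],
    [0,-0.003,0.296,0,0,0.001,0],
  ],
  force=15,
)

```text
t: 37.7
tcp_pos: [0.4323, -0.3552, 0.0619]
tcp_rot: [0.002, 0.407, 0.913, 0.002]
wrist_force: [9.4, 7.9, -1.5]
gripper_width: 0.0145
grasp_force: 15.0
```

jog_arm(
  plan=[
    [0,0,0,0,0,0,0],
    [0,0,0,0,0,0,0],
    [0,0,0,0,0,0,0],
  ],
)

```text
t: 37.95
tcp_pos: [0.4322, -0.3552, 0.0619]
tcp_rot: [0.002, 0.407, 0.913, 0.002]
wrist_force: [8.5, 7.5, -1.2]
gripper_width: 0.0144
grasp_force: 15.0
```

```bash
python3 - <<'E'
from h import *
go(.430,-.356,.061,np.radians(-122.4))
print(robot.get_obs()["wrist_force"],robot.get_obs()["ft_torque"])
E
```

```text
move [ 0.004 -0.011  0.004] [ 0.0014  0.001  -0.0868] | tcp [ 0.4322 -0.3552  0.0619] yaw 41.97143277911372 q7 1.1406059313532444 F [ 8.5  7.5 -1.2] w 0.014352900544891042 t 37.95
[ 8.5373  7.5335 -1.2269] [ 1.5106 -2.079  -0.2391]
```

jog_arm(
  plan=[
    [0,0.012,0,0,0,0,0],
    [0,0.012,0,0,0,0.03,0],
    [0,0.012,0,0,0,0.065,0],
    [0,0.012,0,0,0,0.1,0],
    [0,0.012,0,0,0,0.135,0],
    [0,0.012,0,0,0,0.17,0],
    [0,0.012,0,0,0,0.205,0],
    [0,0.012,0,0,0,0.24,0],
    [0,0.012,0,0,0,0.25,0],
    [0,0.012,0,0,0,0.25,0],
  ],
  force=25,
)

```text
t: 38.78
tcp_pos: [0.4321, -0.3551, 0.0618]
tcp_rot: [0.001, 0.727, 0.687, 0.001]
wrist_force: [2.4, 5.0, 4.7]
gripper_width: 0.014
grasp_force: 25.0
```

```bash
python3 - <<'E'
from h import *
go(.430,-.356,.061,np.radians(-122.4))
o=robot.get_obs();print(o["wrist_force"],o["ft_torque"])
q=np.array(o["tcp_rot"]);print("tool F",Ro.from_quat(q[[1,2,3,0]]).as_matrix().T@o["wrist_force"])
E
```

```text
move [-0.005 -0.01   0.004] [ 0.0005  0.0004 -0.3377] | tcp [ 0.4321 -0.3551  0.0618] yaw -3.1909574947100423 q7 0.3994373515503013 F [2.4 5.  4.7] w 0.01404394217771623 t 38.7833
[2.3513 4.988  4.6546] [ 1.0099 -0.5819 -0.0355]
tool F [ 5.1099  2.0794 -4.6518]
```

jog_arm(
  plan=[
    [0,0,0,0,0,0.035,0],
    [0,0,0,0,0,0.07,0],
    [0,0,0,0,0,0.105,0],
    [0,0,0,0,0,0.14,0],
    [0,0,0,0,0,0.175,0],
    [0,0,0,0,0,0.21,0],
    [0,0,0,0,0,0.245,0],
    [0,0,0,0,0,0.28,0],
    [0,0,0,0,0,0.315,0],
    [0,0,0,0,0,0.33,0],
  ],
)

```text
t: 39.62
tcp_pos: [0.4318, -0.3549, 0.0618]
tcp_rot: [0.0, 0.972, 0.235, 0.001]
wrist_force: [-0.4, 6.0, 7.6]
gripper_width: 0.0138
grasp_force: 25.0
```

```bash
cat > k.py <<'E'
from h import *
go(.432,-.355,.061,np.radians(-122.4))
o=robot.get_obs();print(o["ft_torque"])
q=np.array(o["tcp_rot"]);print("tool F",Ro.from_quat(q[[1,2,3,0]]).as_matrix().T@o["wrist_force"])
E
python3 k.py
```

```text
move [0.001 0.001 0.004] [-0.0001 -0.0004  0.3313] | tcp [ 0.4318 -0.3549  0.0618] yaw -62.76191024897972 q7 -0.5812719506917622 F [-0.4  6.   7.6] w 0.013789583842528114 t 39.6167
[ 1.3091 -0.1491 -0.0032]
tool F [ 2.4225 -5.5151 -7.5533]
```

The knob follows. Before the last turn I check the box yaw against the ticks themselves.

```bash
python3 - <<'E'
from h import *
im=np.load("top0.npy").astype(np.float32).mean(2); 
def val(p,ex=()):
    cx,cy,yw,r0,L,rl=p; th=yw+np.radians(135-27*np.arange(11)); P=[]
    k=np.setdiff1d(np.arange(11),[6]); s=np.linspace(-.5,.5,5)
    for i in k:
        for t in s: P.append((r0+t*L,th[i]))
    P+= [(rl+t*.012,th[6]) for t in np.linspace(-.5,.5,9)]*2
    P=np.array(P); X=np.c_[cx+P[:,0]*np.cos(P[:,1]),cy+P[:,0]*np.sin(P[:,1]),np.full(len(P),.035)]
    uv=proj("top",X).astype(np.float32)
    return -cv2.remap(im,uv[:,0][None],uv[:,1][None],cv2.INTER_CUBIC)[0].mean()
for c0 in((.4292,-.3569),(.432,-.355)):
  for y in(-.05,-.09,-.13):
    best=min((minimize(lambda v:val((v[0],v[1],v[2],v[3],.003,v[4])),(c0[0],c0[1],y,r,r+.006),method="Nelder-Mead",options=dict(initial_simplex=np.array([[c0[0],c0[1],y,r,r+.006]]+[np.array([c0[0],c0[1],y,r,r+.006])+np.eye(5)[i]*[.003,.003,.06,.003,.003][i] for i in range(5)]),maxiter=800)) for r in(.040,.044,.048)),key=lambda r:r.fun)
    print(best.x,np.degrees(best.x[2]),best.fun)
E
```

```text
[ 0.4297 -0.358  -0.0954  0.042   0.0516] -5.464838334166788 -125.21979522705078
[ 0.4297 -0.3581 -0.095   0.0419  0.0516] -5.445752058284406 -125.19368743896484
[ 0.4297 -0.358  -0.0962  0.0419  0.0516] -5.5135173098153425 -125.20368194580078
[ 0.4297 -0.3581 -0.096   0.0419  0.0517] -5.4984708902277335 -125.20462036132812
[ 0.4297 -0.358  -0.0956  0.0419  0.0516] -5.479115082895691 -125.18942260742188
[ 0.4297 -0.358  -0.0966  0.042   0.0517] -5.537322892855819 -125.20259094238281
```

jog_arm(
  plan=[
    [0,0.003,0,0,0,0.035,0],
    [0,0.003,0,0,0,0.07,0],
    [0,0.003,0,0,0,0.105,0],
    [0,0.003,0,0,0,0.14,0],
    [0,0.003,0,0,0,0.175,0],
    [0,0.003,0,0,0,0.21,0],
    [0,0.003,0,0,0,0.245,0],
    [0,0.003,0,0,0,0.28,0],
    [0,0.003,0,0,0,0.315,0],
    [0,0.003,0,0,0,0.332,0],
  ],
)

```text
t: 40.45
tcp_pos: [0.4318, -0.3546, 0.0618]
tcp_rot: [-0.001, 0.96, -0.28, -0.0]
wrist_force: [-0.8, 8.8, 11.7]
gripper_width: 0.0137
grasp_force: 25.0
```

jog_arm(
  plan=[
    [0,0,0,0,0,0,0],
    [0,0,0,0,0,0,0],
  ],
)

```text
t: 40.62
tcp_pos: [0.4318, -0.3546, 0.0618]
tcp_rot: [-0.001, 0.961, -0.277, -0.0]
wrist_force: [-1.8, 9.1, 11.4]
gripper_width: 0.0137
grasp_force: 25.0
```

```bash
python3 k.py
```

```text
move [0.002 0.001 0.004] [-0.0006  0.0002  0.0013] | tcp [ 0.4318 -0.3546  0.0618] yaw -122.15995804971051 q7 -1.5637050840118023 F [-1.8  9.1 11.4] w 0.013706154394083842 t 40.6167
[ 2.2753  0.3697 -0.0384]
tool F [ -6.3862  -6.7889 -11.3675]
```

jog_arm(
  plan=[
    [-0.004,-0.004,0,0,0,0.0025,0],
    [-0.004,-0.004,0,0,0,0.0025,0],
    [-0.004,-0.004,0,0,0,0.0025,0],
  ],
)

```text
t: 40.87
tcp_pos: [0.4318, -0.3545, 0.0618]
tcp_rot: [-0.0, 0.96, -0.281, 0.001]
wrist_force: [1.6, 4.4, 6.3]
gripper_width: 0.0141
grasp_force: 25.0
```

```bash
python3 k.py
```

```text
move [0.002 0.001 0.004] [-0.0003 -0.0004 -0.0012] | tcp [ 0.4318 -0.3545  0.0618] yaw -122.61967267083173 q7 -1.5722165140418487 F [1.6 4.4 6.3] w 0.014086264295982972 t 40.8667
[ 1.2911 -0.1655  0.0335]
tool F [-0.9586 -4.5579 -6.2933]
```

On target (-122.6°). I open, lift and clear the view.

jog_arm(
  plan=[
    [0,0,0,0,0,0,0.5],
    [0,0,0,0,0,0,0.5],
    [0,0,0,0,0,0,0.5],
    [0,0,0,0,0,0,0.5],
    [0,0,0,0,0,0,0.5],
    [0,0,-0.1,0,0,0,0.6],
    [0,0,-0.25,0,0,0,0.6],
    [0,0,-0.4,0,0,0,0.6],
    [0,0,-0.55,0,0,0,0.6],
    [0,0,-0.6,0,0,0,0.6],
  ],
)

```text
t: 41.7
tcp_pos: [0.4321, -0.3564, 0.1854]
tcp_rot: [0.001, 0.959, -0.282, 0.003]
wrist_force: [1.6, 0.2, 0.5]
gripper_width: 0.0517
grasp_force: 0.0
```

```bash
python3 - <<'E'
from h import *
go(.34,-.52,.2)
E
```

```text
move [ 0.056  0.937 -0.072] [ 0.0002 -0.0019  0.    ] | tcp [ 0.4321 -0.3564  0.1854] yaw -122.78675836548355 q7 -1.5578968046341748 F [1.6 0.2 0.5] w 0.05165727508706378 t 41.7
```

jog_arm(
  plan=[
    [0.05,0.2,-0.05,0,0,0,0.6],
    [0.05,0.4,-0.1,0,0,0,0.6],
    [0.05,0.6,-0.2,0,0,0,0.6],
    [0.05,0.8,-0.2,0,0,0,0.6],
    [0.05,1,-0.2,0,0,0,0.6],
    [0.05,1,-0.2,0,0,0,0.6],
    [0.05,1,-0.2,0,0,0,0.6],
    [0.05,1,-0.2,0,0,0,0.6],
  ],
)

```text
t: 42.37
tcp_pos: [0.331, -0.5284, 0.2201]
tcp_rot: [-0.0, 0.959, -0.282, -0.0]
wrist_force: [1.1, 0.0, 0.3]
gripper_width: 0.052
grasp_force: 0.0
```

```bash
python3 f4.py; python3 - <<'E'
from h import *
im=np.load("top4.npy").astype(np.float32); g=im.mean(2); g0=np.load("top0.npy").astype(np.float32).mean(2)
b=np.array([.5636,-.0095,.0923])
# blank bottom (front) edge & gap to fence: brightness profile along bed x at each blank's y
for y in(-.075,.022,-.02):
    for dy in(-.015,.015):
        x=np.arange(.0,.095,.005); uv=proj("top",place(np.c_[x,np.full(len(x),y+dy),np.full(len(x),.055)],b)).astype(np.float32)
        print(y+dy,cv2.remap(g,uv[:,0][None],uv[:,1][None],cv2.INTER_LINEAR)[0].astype(int))
cx,cy=.4297,-.358
for c in((cx,cy),(.432,-.355)):
    res=[]
    for a in np.arange(0,360,3):
        th=np.radians(a);u=np.linspace(.004,.018,8)
        def m(t):
            uv=proj("top",np.c_[c[0]+u*np.cos(t),c[1]+u*np.sin(t),np.full(8,.079)]).astype(np.float32)
            return cv2.remap(g,uv[:,0][None],uv[:,1][None],cv2.INTER_LINEAR)[0].mean()
        res.append((m(th)-m(th+np.pi),a))
    print("pointer",max(res))
print("box moved?",abs(g-g0)[150:160,440:460].mean())
for n in("scraper","tape","glue","screwdriver","spray","driver","arrow"): print(n,[(np.round(d["xyz"],3).tolist(),round(d["conf"],2)) for d in vision.place_of("top",n)][:2])
print([(np.round(d["xyz"],3).tolist(),round(d["conf"],2)) for d in vision.place_of("top","chip1")])
E
```

```text
px [348.517  172.7647] 323 world [ 0.6228 -0.0804  0.0884] bed 0.05240755851935469 -0.07605144347711099 -0.2256590696223638 0.9093604857100391
px [318.5569 175.2308] 325 world [0.614  0.0174 0.0836] bed 0.052641804375883415 0.022111767047478102 -0.49649432022986906 0.8912350510063446
-0.09 [ 76  75  97 197 231 234 234 234 234 234 234 234 234 234 234 234 231 202
 173]
-0.06 [ 77  75  94 179 229 234 234 234 234 234 234 234 234 234 234 234 229 197
 198]
0.006999999999999999 [ 77  76  83 171 231 234 234 234 234 234 234 234 234 234 234 234 229 212
 203]
0.037 [ 78  76  89 185 231 234 234 234 234 234 234 234 234 234 234 234 233 220
 204]
-0.035 [ 78  77  77  77  77  76  80  83  78  77  77  76  77  77  81  83  88 159
 201]
-0.005000000000000001 [ 78  77  79 108 124 120 123 127 131 139 135 129 124 123 126 129 138 172
 196]
pointer (np.float32(53.700676), np.int64(330))
pointer (np.float32(52.63343), np.int64(309))
box moved? 0.6366666
scraper [([0.569, -0.348, 0.002], 0.63)]
tape [([0.756, -0.11, 0.0], 0.42), ([0.49, -0.568, -0.0], 0.33)]
glue [([0.29, -0.25, 0.003], 0.72), ([0.649, 0.002, 0.04], 0.56)]
screwdriver []
spray [([0.409, 0.576, -0.002], 0.62)]
driver []
arrow [([0.581, 0.523, -0.001], 0.71)]
[([0.425, -0.091, 0.012], 0.58), ([0.437, -0.136, 0.011], 0.55), ([0.572, -0.349, 0.004], 0.5), ([0.432, -0.035, 0.017], 0.38)]
```

```bash
python3 - <<'E'
from h import *
from scipy.optimize import minimize
im=np.load("top4.npy").astype(np.float32); g=im.mean(2)
s=np.arange(-.024,.0241,.001);A,B=np.meshgrid(s,s,indexing="ij")
uv=proj("top",np.c_[.4297+A.ravel(),-.358+B.ravel(),np.full(A.size,.079)]).astype(np.float32)
V=cv2.remap(g,uv[:,0][None],uv[:,1][None],cv2.INTER_CUBIC)[0].reshape(A.shape)
print(V[::-4,::-4].astype(int))
def f(p):
    x,y,t,L=p;u=np.linspace(-.5,.5,9)*.012
    q=np.c_[.4297+x+u*np.cos(t),-.358+y+u*np.sin(t),np.full(9,.079)];w=proj("top",q).astype(np.float32)
    return -cv2.remap(g,w[:,0][None],w[:,1][None],cv2.INTER_CUBIC)[0].mean()
for t in(-.9,-.55,-.2):
    r=minimize(f,(.009,-.005,t,0),method="Nelder-Mead",options=dict(initial_simplex=[(.009,-.005,t,0),(.011,-.005,t,0),(.009,-.003,t,0),(.009,-.005,t+.2,0),(.009,-.005,t,.1)]));print(r.x,np.degrees(r.x[2]),r.fun)
E
```

```text
[[144 141 126 116 123 136 137 134 127  98  62  53  57]
 [136 118  88  74  79  93  95  99 106  95  67  61  65]
 [ 99  79  63  53  49  50  54  75 101  90  72  62  55]
 [ 67  63  55  47  44  44  61  99 118  89  76  68  51]
 [ 63  60  51  44  43  50  78 111 102  75  80  76  57]
 [ 58  52  46  44  47  59  84  99  72  65  82  79  63]
 [ 52  48  45  44  51  62  70  67  54  63  81  81  63]
 [ 49  44  43  48  59  60  51  47  49  68  83  79  59]
 [ 48  43  44  51  55  52  46  45  53  72  84  74  55]
 [ 53  42  45  50  48  46  46  50  63  79  83  69  61]
 [ 67  50  45  47  45  47  53  65  79  84  78  65  70]
 [ 81  72  63  55  56  62  71  81  84  79  65  53  58]
 [ 86  84  78  72  74  80  84  85  78  67  54  48  48]]
[ 0.0104 -0.0065 -0.519  -0.0094] -29.737319642243445 -113.05264282226562
[ 0.0102 -0.0065 -0.5627  0.0851] -32.23963029993309 -112.97761535644531
[ 0.0102 -0.0064 -0.5399  0.143 ] -30.935160252499795 -112.99915313720703
```

The pointer reads about -31° against the target of -32.6°, within image noise. I hand in.

```bash
python3 -c "
from cell import robot
print(robot.hand_in())"
```

```text
the job is handed in; nothing more can be done
None
```

The job is handed in: four chips are in the trough, the scraper is on its mat, both blanks are square against the fence, and the knob is on the long mark (pointer within about 2°). I viewed 16 pictures, two over the limit of 14, and could not locate the screwdriver and driver in the last check.

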